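Unlock the carrier and lay out the nested enamel cups

TASK

The enamel cups are stored one inside another in the wooden carrier, under a swing bar that is locked by a red-headed pin. Draw the pin straight up and hang it upright by its head in the open notch on the carrier, swing the bar well clear, then take the cups out one at a time, smallest first, standing each upright on the mat of its own colour. Finally swing the bar back over the carrier to its stop, leave the pin hanging in the notch, and leave the phone, the monitor and the dropper bottles alone.

Things in the scene. Friction and masses are not known exactly. Their poses are not given: they have to be found in the camera images.
- carrier: Wooden base 130 (x) by 250 (y) by 12 mm thick, fixed, at a new place and yaw each time. Origin under the nest's centre at table height, z up. Pivot post at y = -95 mm (24 mm round), pin post at y = +95 mm (30 mm square, top at z 110 mm). Low strips, tops at z 18 mm, lie 38 to 45 mm from the nest's centre. Nothing else rises near the nest but the swing bar.
- bore (a point): Mouth of the vertical bore (13.5 mm wide, 48 mm deep) in the top of the pin post, 110 mm above the table; the bar's own hole (14 mm) lies over it when the bar is shut.
- notch (a point): Parking place: centre of the open notch, on the top face (z 90 mm) of an 8 mm thick bracket reaching from the pin post to the carrier's -x. The slot is 13 mm wide, open above, below and at its -x end; along the carrier's x it runs from 11 mm on the +x side of this point (closed end) to 19 mm on the -x side. The shank goes in from above or from -x; the head rests on the prongs.
- pin: Locking pin: red head 22 mm round, 26 mm tall, on a shank 9 mm round, 50 mm long. Origin at the underside of the head, z up (head z 0 to 26, shank 0 to -50 mm). At the start it stands in the bore, head on top of the bar, origin 122 mm above the table; raised 50 mm it is free. Parked: upright, head on the bracket, origin within 10 mm sideways of the notch point.
- swingbar (a joint): Swing bar (steel, 24 mm wide, z 114 to 122 mm above the table, reaching 210 mm from the pivot), angle in rad: 0 = shut over the nest along the carrier's y (a stop), growing clockwise seen from above towards the carrier's +x; stop at 1.7. About 1 N at the knob moves it; it stays where left. Well clear: beyond 1.0 rad. Shut: below 0.10. The pin blocks it.
- pivot (a point): On the vertical axis of the swing bar, 118 mm above the table.
- bar_knob (a point): Middle of the black knob that stands on the bar: a round upright knob 18 mm across and 30 mm tall (122 to 152 mm above the table), 120 mm from the pivot axis. This point is 138 mm above the table.
- cup_green: Green enamel cup, the smallest: open, round, no handle, 32 mm across at the rim, 27 mm at the foot, 89 mm tall, wall 2.5 mm, floor 3 mm. Origin at the centre of its underside, z up. May be absent. It stands on the floor of the next larger cup present; its rim is at least 18 mm higher than that cup's rim, with 3 mm of play or more all round.
- mat_green: Flat round green mat with a white ring, 60 mm across, about 1 mm thick, fixed on the table; origin at its centre on the table. Mats change places from start to start. Only for the green cup, which must stand wholly on it (foot centre within 18 mm of the mat's centre).
- cup_red: Red enamel cup, the second smallest: open, round, no handle, 44 mm across at the rim, 39 mm at the foot, 74 mm tall, wall 2.5 mm, floor 3 mm. Origin at the centre of its underside, z up. May be absent. It stands on the floor of the next larger cup present; its rim is at least 18 mm higher than that cup's rim, with 3 mm of play or more all round.
- mat_red: Flat round red mat with a white ring, 72 mm across, about 1 mm thick, fixed on the table; origin at its centre on the table. Mats change places from start to start. Only for the red cup, which must stand wholly on it (foot centre within 18 mm of the mat's centre).
- cup_yellow: Yellow enamel cup, the second largest: open, round, no handle, 56 mm across at the rim, 51 mm at the foot, 59 mm tall, wall 2.5 mm, floor 3 mm. Origin at the centre of its underside, z up. May be absent. It stands on the floor of the next larger cup present; its rim is at least 18 mm higher than that cup's rim, with 3 mm of play or more all round.
- mat_yellow: Flat round yellow mat with a white ring, 84 mm across, about 1 mm thick, fixed on the table; origin at its centre on the table. Mats change places from start to start. Only for the yellow cup, which must stand wholly on it (foot centre within 18 mm of the mat's centre).
- cup_blue: Blue enamel cup, the largest: open, round, no handle, 68 mm across at the rim, 63 mm at the foot, 44 mm tall, wall 2.5 mm, floor 3 mm. Origin at the centre of its underside, z up. Always present. It stands on the carrier's base (12 mm up) with the others inside it.
- mat_blue: Flat round blue mat with a white ring, 96 mm across, about 1 mm thick, fixed on the table; origin at its centre on the table. Mats change places from start to start. Only for the blue cup, which must stand wholly on it (foot centre within 18 mm of the mat's centre).
- phone: Smartphone 150 x 72 x 9 mm lying flat; leave alone. Origin at the centre of its underside.
- monitor: White blood-pressure monitor 100 x 130 x 50 mm; leave alone. Origin at the centre of its underside.
- dropper_a: White dropper bottle 28 mm across, 75 mm tall; leave alone. Origin at the centre of its underside.
- dropper_b: Second such dropper bottle; leave alone.

How it is judged:
By the outcome, as a careful person would: the job done as asked, in the order asked, and still so for the second after the job is handed in, with the robot touching nothing.
Of cup_green, cup_red, cup_yellow only 2 to 3 are there at a start; the rules pass over those that are not, and their reading is None.
At some moment in a run one of cup_blue, cup_yellow may be knocked a few centimetres aside while the robot is not near it.
Once in a run the grip may slacken for a moment while it holds something.
It also fails if it takes over 208 s, if anything falls off the work surface, if the arm or the gripper's body presses on something with over 40 N, if the wrist force passes 120 N, or if a joint passes its speed limit or range.

ROBOT

A 6-joint arm with a two-finger parallel gripper is mounted at the origin on the work surface. World frame = base frame: x ahead of the robot, y to its left, z up, the work surface at z = 0. Lengths are in m, angles in degrees, forces in N, time in s.
With the tool pointing down it reaches from about 0.4 to 0.825 m from the base axis. Payload 7 kg.
Tool frame: the origin (TCP) lies at the very end of the fingers, on their centre line; the grasp point (between the pads) lies 19 mm behind it (ctrl.hold_point_z is the distance from the TCP to the grasp point, in m); z points along the fingers, y is the line along which they close (so a half turn about z gives the same grasp; the last joint's range is limited). The gripper opens to 88 mm and grips with 3 to 60 N. Pads are 19 mm wide; open, the fingers measure 130 mm over their backs; the gripper's body (78 mm by 193 mm) begins 47 mm behind the grasp point.
Start: joints at [93.512, 20.546, 0.682, 0, -70.136, -16.507], TCP at [0.152, 0.658, 0.227] pointing down, gripper open.
Joint ranges: [-176.03, 176.03], [-82.01, 121.73], [-58.28, 71.71], [-173.87, 95.51], [-174.79, -0.11], [-173.66, 173.66]. Speed limits (degrees/s): [136.94, 136.94, 172.46, 180, 180, 180].

INTERFACE

Orientations are given as [roll, pitch, yaw] about the fixed x, y, z axes, in that order (R = Rz(yaw) Ry(pitch) Rx(roll)).
In Python, from plant import sensors, viewer, workorder, ctrl gives the robot as it stands.
- The arm moves only by the shell command python3 -m pendant 'ROWS'. ROWS is JSON, a list of rows, each a list of 3 entries, a list of its own where there are three numbers: the opening, from -1 (shut) to 1 (fully open), so that 0 is half open, then the shift along the tool's x, y, z in m, then the turn, a rotation vector about the tool's x, y, z in degrees. A call has 1 to 10 rows; each row is the pose to reach, as a shift and turn from the pose commanded when the call began, along the tool's axes at that moment; what a row does not reach only later rows make up. A row lasts 1/12 s, in which the tool goes at most 41.7 mm and 7.16 degrees, less where a joint would pass 70% of its speed; a pose out of reach is approached as far as the arm can. A call with a gripper value outside its range is refused whole. The fingers move at their own pace and stop on an object; the grip force is fixed at half the most. Time passes only in rows, so rows that repeat a pose let the fingers close. It gives the time, the measured TCP pose, the force, the opening and the grip force at its end, in the units of the state.
- sensors.get_obs(): the state, without advancing time (a new reading comes with each control period).
- viewer.snapshot(name): name is "scene" or "top"; returns the picture (384x512x3 uint8, red, green, blue); there is no depth.
- viewer.camera_params(name): a dict with "fx", "fy", "cx", "cy" (pixels), "extrinsics" (4x4, takes a point from world to camera coordinates). Camera axes: x right, y up, looking along -z (the intrinsics and any distortion apply to the point x, -y, -z); pixel columns grow to the right and rows downward; lengths in m; the calibration is good to about 2 mm. A picture is of the moment at which its call begins. camera_params takes no time and is no camera call.
- workorder.close_job(): hands the job in; it is judged then, once.
The state is a dict: "clock": time; "joint_pos": joint angles; "qvel": joint speeds; "tau": joint torques, N m; "tool_pos": TCP position; "orientation": TCP orientation; "force": force on the tool from outside, world axes, zero at the start; "moment": the same for the moment, N m; "opening": finger opening in m; "gripper_force": force on a finger pad.
Only numpy, scipy, OpenCV 4.12 (cv2) and the standard library are available. Lean on these libraries where they do the work, as an engineer would, in place of code of your own. Each camera call takes 0.05 s, during which the arm holds its last target. There are 200 camera calls.

## Working session

There is one attempt and no reset: what is moved stays moved. The work goes in short steps, Python scripts to look and compute and a shell command to move; the robot and the scene stay as the last step left them, time stands still between calls to the robot, and variables do not carry over. Pictures are saved under pics/ and viewed, at most 14 in all, crops included, and the job is handed in when it is done.

```bash
ls; mkdir -p pics; python3 - <<'E'
from plant import sensors, viewer, ctrl
import cv2,json
for n in("scene","top"):
    im=viewer.snapshot(n); cv2.imwrite(f"pics/{n}0.png",im[:,:,::-1])
    p=viewer.camera_params(n); print({k:(v.tolist() if hasattr(v,'tolist') else v) for k,v in p.items()})
print(sensors.get_obs(),ctrl.hold_point_z)
E
```

```text
pics
{'fx': 380.6743344722328, 'fy': 380.6743344722328, 'cx': 257.9452088535699, 'cy': 186.726928281226, 'extrinsics': [[0.7624837674646305, 0.6467665927429365, -0.017648763827401742, -0.48617810188296384], [-0.524926415394191, 0.6343306380106737, 0.5675181936311615, 0.2147713083951824], [0.3782469600331879, -0.4234591080525531, 0.823171683813886, -1.453999909162368], [0.0, 0.0, 0.0, 1.0]]}
{'fx': 384.3041410379772, 'fy': 384.3041410379772, 'cx': 252.592518613753, 'cy': 192.15675806961144, 'extrinsics': [[0.017652599887856755, -0.9998276952112229, 0.005741568236429142, 0.03678685330454756], [0.9881339040369753, 0.018321868132083453, 0.15249818635248102, -0.6044464368822935], [-0.1525771064407918, 0.0029814487694532514, 0.9882870724406903, -1.2931014493671653], [0.0, 0.0, 0.0, 1.0]]}
{'clock': 0.1, 'joint_pos': array([ 9.35119140e+01,  2.05877195e+01,  6.41002278e-01, -1.82754427e-02,
       -7.01366149e+01, -1.65072962e+01]), 'qvel': array([-0.04552159, -0.03120264,  0.06532881,  0.17199535, -0.01426025,
        0.05533162]), 'tau': array([-2.84487622e-03, -5.84163272e+01,  2.93754548e+01,  7.01553494e+00,
        1.01743574e-02, -4.61899992e-05]), 'tool_pos': array([0.1517083 , 0.6572927 , 0.22572534]), 'orientation': array([ 1.79915220e+02, -7.20699371e-03, -1.30015990e+01]), 'force': array([-0.20080805,  0.15998799, -1.24470123]), 'moment': array([0.00768087, 0.03103233, 0.05948219]), 'gripper_force': 0.0, 'opening': 0.08737123753030696} 0.0188
```

View pics/scene0.png

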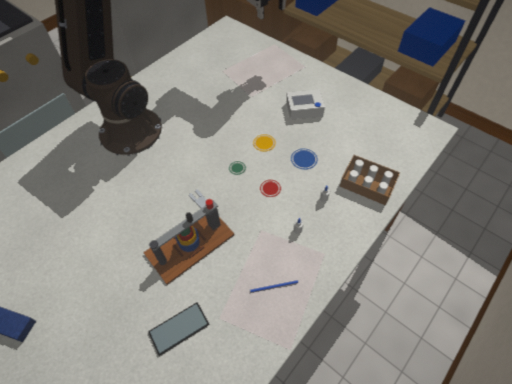

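View pics/top0.png

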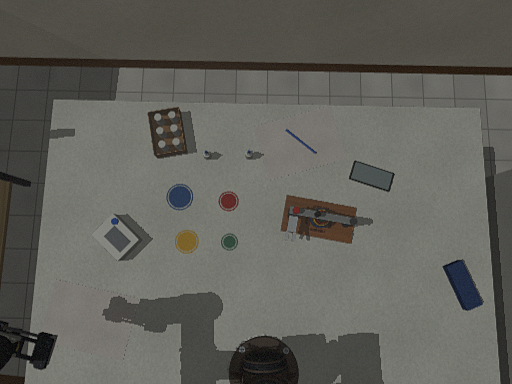

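The top view shows the mats: blue (180,197), red (229,201), yellow (187,241) and green (229,241). The carrier is around (320,219), with the pin head at (296,210) and the bracket at about (292,225), on the robot side. Next I'll enlarge the carrier and measure by colour.

```bash
cat > h.py <<'E'
import numpy as np, cv2
from plant import sensors, viewer
def cam(n):
    p=viewer.camera_params(n); return p,np.array(p["extrinsics"])
def proj(n,P):
    p,E=cam(n); c=E[:3,:3]@np.asarray(P)+E[:3,3]
    return np.array([p["cx"]+p["fx"]*c[0]/-c[2], p["cy"]-p["fy"]*c[1]/-c[2]])
def ray(n,uv):
    p,E=cam(n); d=np.array([(uv[0]-p["cx"])/p["fx"],-(uv[1]-p["cy"])/p["fy"],-1])
    R=E[:3,:3]; d=R.T@d; return -R.T@E[:3,3], d/np.linalg.norm(d)
def plane(n,uv,z):
    o,d=ray(n,uv); return o+d*(z-o[2])/d[2]
def tri(uva,uvb):   # scene, top
    a,d=ray("scene",uva); b,e=ray("top",uvb)
    s=np.linalg.lstsq(np.c_[d,-e],b-a,rcond=None)[0]
    p,q=a+s[0]*d,b+s[1]*e; return (p+q)/2,np.linalg.norm(p-q)
H={"red":[(0,8),(172,180)],"yellow":[(18,30)],"green":[(60,88)],"blue":[(105,122)]}
def mask(im,c,s=110,v=50):
    h=cv2.cvtColor(im,cv2.COLOR_RGB2HSV); m=0
    for lo,hi in H[c]: m=m|cv2.inRange(h,(lo,s,v),(hi,255,255))
    return m
def blobs(im,c,amin=8,**k):
    n,l,st,ce=cv2.connectedComponentsWithStats(mask(im,c,**k))
    return [(st[i,:5].tolist(),ce[i].round(2)) for i in range(1,n) if st[i,4]>=amin]
E
python3 - <<'E'
from h import *
S=cv2.imread("pics/scene0.png")[:,:,::-1].copy();T=cv2.imread("pics/top0.png")[:,:,::-1].copy()
for n,im in(("scene",S),("top",T)):
    for c in H:
        for st,ce in blobs(im,c): print(n,c,st,ce,plane(n,ce,.001).round(4))
a=cv2.resize(S[190:285,135:245],None,fx=7,fy=6,interpolation=cv2.INTER_CUBIC)
b=cv2.resize(T[190:250,275:380],None,fx=7,fy=7,interpolation=cv2.INTER_CUBIC)
cv2.imwrite("pics/s1.png",a[:,:,::-1]);cv2.imwrite("pics/t1.png",b[:,:,::-1])
E
```

```text
scene red [263, 181, 15, 14, 162] [270.01 187.8 ] [0.5782 0.1333 0.001 ]
scene red [206, 199, 7, 10, 56] [209.11 203.43] [ 0.4628 -0.0437  0.001 ]
scene red [179, 227, 14, 14, 67] [186.79 235.75] [ 0.4927 -0.174   0.001 ]
scene yellow [26, 53, 13, 12, 102] [31.67 58.75] [-0.6934 -0.0053  0.001 ]
scene yellow [0, 70, 8, 12, 75] [ 2.99 76.05] [-0.6834 -0.1495  0.001 ]
scene yellow [254, 136, 21, 15, 234] [263.96 142.62] [0.433  0.2757 0.001 ]
scene yellow [177, 227, 19, 18, 93] [188.03 239.28] [ 0.5046 -0.18    0.001 ]
scene blue [296, 0, 41, 16, 399] [313.64   5.22] [4.1300e-02 1.1372e+00 1.0000e-03]
scene blue [399, 8, 66, 58, 2283] [430.42  35.91] [6.1040e-01 1.2631e+00 1.0000e-03]
scene blue [315, 103, 5, 4, 15] [317.33 104.27] [0.4681 0.5654 0.001 ]
scene blue [294, 151, 21, 16, 267] [303.88 158.54] [0.5912 0.3085 0.001 ]
scene blue [251, 281, 46, 11, 90] [273.29 286.02] [ 0.8026 -0.1261  0.001 ]
scene blue [0, 308, 30, 31, 614] [ 11.88 323.31] [ 0.317  -0.6707  0.001 ]
top red [232, 192, 6, 7, 8] [235.   194.75] [0.6001 0.1107 0.001 ]
top red [221, 194, 15, 14, 170] [228.05 200.63] [0.5783 0.1351 0.001 ]
top red [219, 198, 4, 11, 11] [219.64 203.  ] [0.5691 0.1651 0.001 ]
top red [293, 207, 7, 7, 37] [296.14 209.7 ] [ 0.55   -0.1095  0.001 ]
top red [316, 219, 11, 5, 21] [320.05 221.52] [ 0.5092 -0.1948  0.001 ]
top yellow [312, 218, 17, 8, 36] [318.39 222.5 ] [ 0.5056 -0.1888  0.001 ]
top yellow [175, 230, 24, 23, 353] [186.27 240.9 ] [0.4322 0.2787 0.001 ]
top blue [286, 130, 30, 23, 59] [300.12 140.61] [ 0.806  -0.1241  0.001 ]
top blue [169, 186, 22, 21, 333] [179.48 196.44] [0.5902 0.31   0.001 ]
top blue [111, 218, 7, 6, 33] [114.03 220.82] [0.4984 0.5384 0.001 ]
top blue [310, 218, 5, 8, 9] [311.67 221.33] [ 0.5093 -0.1649  0.001 ]
top blue [447, 261, 35, 49, 773] [464.11 285.06] [ 0.2967 -0.6953  0.001 ]
```

View pics/s1.png

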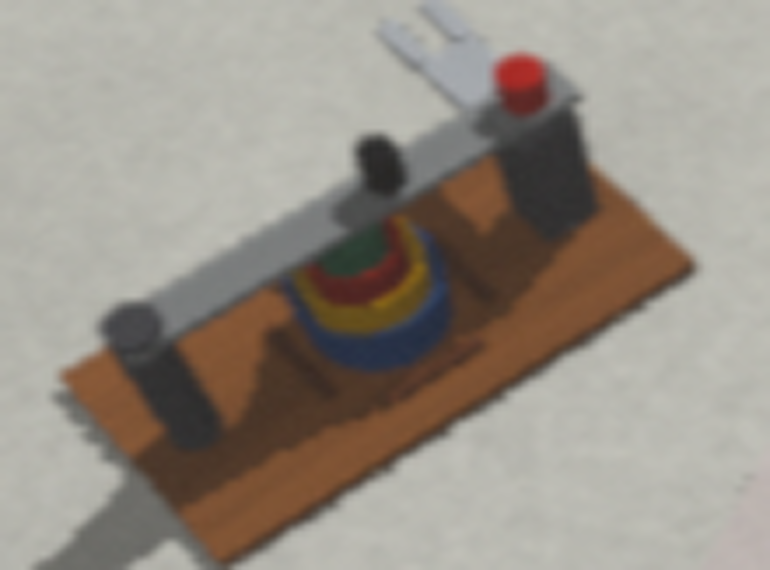

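View pics/t1.png

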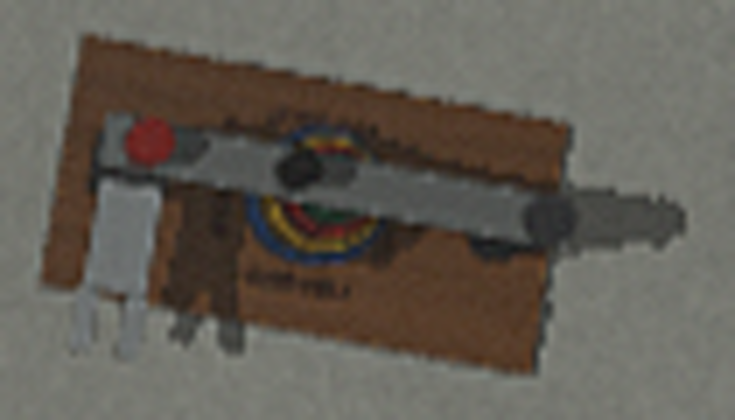

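All four cups are nested. The pin head is red at scene (209,203) and top (296,210). The notch prongs open towards the robot. Next I'll fit the carrier pose.

```bash
python3 - <<'E'
from h import *
S=cv2.imread("pics/scene0.png")[:,:,::-1].copy();T=cv2.imread("pics/top0.png")[:,:,::-1].copy()
def oc(x,y,fx,fy,x0,y0): return np.array([(x+.5)/fx-.5+x0,(y+.5)/fy-.5+y0])
tc=lambda x,y:oc(x,y,7,7,275,190); sc=lambda x,y:oc(x,y,7,6,135,190)
P=[plane("top",tc(*c),.012) for c in((85,37),(570,125),(532,372),(45,288))]
P=np.array(P); print("top base",P.round(4).tolist(),P.mean(0).round(4))
y=((P[0]-P[1])+(P[3]-P[2]))/2; x=((P[0]-P[3])+(P[1]-P[2]))/2
print("len",np.linalg.norm(y),np.linalg.norm(x),"yaw",np.degrees(np.arctan2(-y[0],y[1])),np.degrees(np.arctan2(x[1],x[0])))
P=np.array([plane("scene",sc(*c),.012) for c in((60,375),(220,557),(693,262))]); print("scene base",P.round(4).tolist(),"centre",(P[0]+P[2])/2)
def contour(im,n,z):
    h=cv2.cvtColor(im,cv2.COLOR_RGB2HSV); return
pin,e=tri((209.11,203.43),(296.14,209.7)); print("pin head",pin,e)
pv,e=tri(sc(132,320),tc(550,217)); print("pivot cap",pv,e)
kn,e=tri(sc(380,163),tc(298,167)); print("knob",kn,e)
print("bar dir from pin-pivot",np.degrees(np.arctan2(-(pin-pv)[0],(pin-pv)[1])),np.linalg.norm((pin-pv)[:2]))
for nm,s,t in(("prongA",(385,28),(78,350)),("prongB",(430,4),(125,355))): print(nm,tri(sc(*s),tc(*t)), plane("scene",sc(*s),.09),plane("top",tc(*t),.09))
for c in((83,320),(130,322),(97,290),(145,293),(107,300)): print("top z.09",c,plane("top",tc(*c),.09).round(4))
for c in((425,45),(385,28),(430,4),(465,30),(430,55)): print("scene z.09",c,plane("scene",sc(*c),.09).round(4))
E
```

```text
top base [[0.6015, -0.0745, 0.012], [0.5608, -0.3213, 0.012], [0.4359, -0.2993, 0.012], [0.4734, -0.0549, 0.012]] [ 0.5179 -0.1875  0.012 ]
len 0.24876992689030802 0.12819641536946533 yaw -9.047478229486446 -9.339048399500053
scene base [[0.4366, -0.2998, 0.012], [0.5614, -0.3193, 0.012], [0.6041, -0.0773, 0.012]] centre [ 0.52035549 -0.18855702  0.012     ]
pin head [ 0.53511785 -0.09358681  0.13608641] 3.429553339021598e-05
pivot cap [ 0.50373761 -0.27910255  0.12937401] 0.0006214039145031097
knob [ 0.52359696 -0.16179528  0.13772442] 0.001819660669581216
bar dir from pin-pivot -9.600780049207968 0.1881510239206999
prongA (array([ 0.43469277, -0.0753533 ,  0.06974162]), np.float64(0.021812411932590883)) [ 0.44039964 -0.09125427  0.09      ] [ 0.44025026 -0.06452362  0.09      ]
prongB (array([ 0.44377212, -0.07834899,  0.09805561]), np.float64(0.01887027532214042)) [ 0.44503588 -0.06807652  0.09      ] [ 0.43830006 -0.08675299  0.09      ]
top z.09 (83, 320) [ 0.4544 -0.0668  0.09  ]
top z.09 (130, 322) [ 0.4539 -0.0891  0.09  ]
top z.09 (97, 290) [ 0.4687 -0.0734  0.09  ]
top z.09 (145, 293) [ 0.4677 -0.0962  0.09  ]
top z.09 (107, 300) [ 0.464  -0.0782  0.09  ]
scene z.09 (425, 45) [ 0.4615 -0.0873  0.09  ]
scene z.09 (385, 28) [ 0.4404 -0.0913  0.09  ]
scene z.09 (430, 4) [ 0.445  -0.0681  0.09  ]
scene z.09 (465, 30) [ 0.4685 -0.0696  0.09  ]
scene z.09 (430, 55) [ 0.4676 -0.0902  0.09  ]
```

The pose estimates agree. The carrier origin is about (0.519, -0.188) with yaw about -9.4°, and the pin is at (0.535, -0.094). The prong tips put the notch at carrier x of about -75, y 95. I'll add a move planner and go above the pin.

```bash
cat >> h.py <<'E'
from scipy.spatial.transform import Rotation as Ro
C0=np.array([.5192,-.1878]); YAW=-9.4
def carrier(x,y,z=0,c0=C0,yaw=YAW):
    a=np.radians(yaw); return np.array([c0[0]+x*np.cos(a)-y*np.sin(a),c0[1]+x*np.sin(a)+y*np.cos(a),z])
def plan(P,yaw):
    o=sensors.get_obs(); R=Ro.from_euler("xyz",o["orientation"],degrees=True)
    print("t",round(o["clock"],2),"at",o["tool_pos"].round(4),o["orientation"].round(2),"open",round(o["opening"],4),"F",o["force"].round(1))
    for p in np.atleast_2d(P): print("->",p.round(4),"shift",R.inv().apply(p-o["tool_pos"]).round(4),"turn",(R.inv()*Ro.from_euler("xyz",[180,0,yaw],degrees=True)).as_rotvec(degrees=True).round(2))
E
python3 -c "
from h import *
print(carrier(0,.095),carrier(-.075,.095))
plan([[.535,-.0938,.18],[.535,-.0938,.125]],-9.4)"
```

```text
[ 0.53471597 -0.09407564  0.        ] [ 0.46072305 -0.0818262   0.        ]
t 0.1 at [0.1517 0.6573 0.2257] [ 1.7992e+02 -1.0000e-02 -1.3000e+01] open 0.0874 F [-0.2  0.2 -1.2]
-> [ 0.535  -0.0938  0.18  ] shift [0.5424 0.6455 0.0467] turn [ 0.08 -0.   -3.6 ]
-> [ 0.535  -0.0938  0.125 ] shift [0.5424 0.6455 0.1017] turn [ 0.08 -0.   -3.6 ]
```

```bash
python3 -m pendant '[[0.1,[0.27,0.32,0.01],[0,0,-3.6]],[0.1,[0.27,0.32,0.01],[0,0,-3.6]],[0.1,[0.27,0.32,0.01],[0,0,-3.6]],[0.1,[0.27,0.32,0.01],[0,0,-3.6]],[0.1,[0.27,0.32,0.01],[0,0,-3.6]],[0.1,[0.27,0.32,0.01],[0,0,-3.6]],[0.1,[0.27,0.32,0.01],[0,0,-3.6]],[0.1,[0.27,0.32,0.01],[0,0,-3.6]],[0.1,[0.27,0.32,0.01],[0,0,-3.6]],[0.1,[0.27,0.32,0.01],[0,0,-3.6]]]'
python3 -c "
from h import *
plan([[.535,-.0938,.18],[.535,-.0938,.125]],-9.4)"
```

```text
clock: 0.93
tool_pos: [0.3422, 0.285, 0.2166]
orientation: [-180.0, 0.0, -9.4]
force: [1.0, -0.2, 0.4]
opening: 0.0485
gripper_force: 0.0
t 0.93 at [0.3422 0.285  0.2166] [-179.99    0.     -9.37] open 0.0485 F [ 1.  -0.2  0.4]
-> [ 0.535  -0.0938  0.18  ] shift [0.2519 0.3424 0.0365] turn [-0.01  0.    0.03]
-> [ 0.535  -0.0938  0.125 ] shift [0.2519 0.3424 0.0915] turn [-0.01  0.    0.03]
```

```bash
python3 -m pendant '[[0.1,[0.25,0.34,0.03],[0,0,0]],[0.1,[0.25,0.34,0.03],[0,0,0]],[0.1,[0.25,0.34,0.03],[0,0,0]],[0.1,[0.25,0.34,0.03],[0,0,0]],[0.1,[0.25,0.34,0.03],[0,0,0]],[0.1,[0.25,0.34,0.03],[0,0,0]],[0.1,[0.25,0.34,0.03],[0,0,0]],[0.1,[0.25,0.34,0.03],[0,0,0]],[0.1,[0.25,0.34,0.03],[0,0,0]],[0.1,[0.25,0.34,0.03],[0,0,0]]]'
python3 -m pendant '[[0.1,[0,0,0],[0,0,0]],[0.1,[0,0,0],[0,0,0]],[0.1,[0,0,0],[0,0,0]],[0.1,[0,0,0],[0,0,0]]]'
python3 - <<'E'
from h import *
plan([[.535,-.0938,.18],[.535,-.0938,.125]],-9.4)
a=viewer.snapshot("scene");b=viewer.snapshot("top")
A=cv2.resize(a[140:265,130:270],None,fx=5,fy=4.8,interpolation=cv2.INTER_CUBIC);cv2.imwrite("pics/s2.png",A[:,:,::-1])
E
```

```text
clock: 1.77
tool_pos: [0.5306, -0.0856, 0.1868]
orientation: [-180.0, 0.0, -9.4]
force: [1.5, 1.6, 0.6]
opening: 0.0481
gripper_force: 0.0
clock: 2.1
tool_pos: [0.5298, -0.0827, 0.187]
orientation: [-180.0, 0.0, -9.3]
force: [-0.0, -0.4, 0.1]
opening: 0.0479
gripper_force: 0.0
t 2.1 at [ 0.5298 -0.0827  0.187 ] [-1.80e+02  1.00e-02 -9.35e+00] open 0.0479 F [-0.  -0.4  0.1]
-> [ 0.535  -0.0938  0.18  ] shift [0.007  0.0101 0.007 ] turn [-0.    0.01  0.05]
-> [ 0.535  -0.0938  0.125 ] shift [0.007  0.0101 0.062 ] turn [-0.    0.01  0.05]
```

View pics/s2.png

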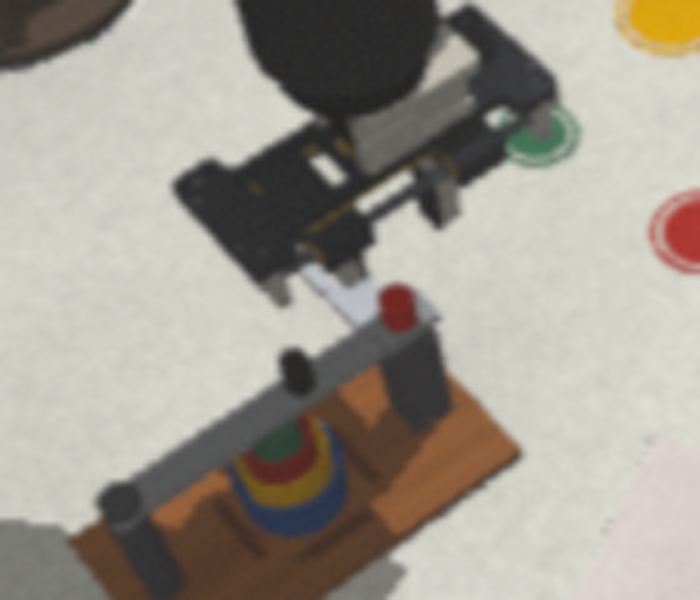

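The gripper is above the pin, with the fingers either side of it along the bar. I'll descend and close.

```bash
python3 -m pendant '[[0.1,[0.007,0.01,0.01],[0,0,0]],[0.1,[0.007,0.01,0.03],[0,0,0]],[0.1,[0.007,0.01,0.05],[0,0,0]],[0.1,[0.007,0.01,0.061],[0,0,0]],[0.1,[0.007,0.01,0.061],[0,0,0]],[0.1,[0.007,0.01,0.061],[0,0,0]],[0.1,[0.007,0.01,0.061],[0,0,0]]]'
python3 -m pendant '[[-1,[0,0,0],[0,0,0]],[-1,[0,0,0],[0,0,0]],[-1,[0,0,0],[0,0,0]],[-1,[0,0,0],[0,0,0]],[-1,[0,0,0],[0,0,0]],[-1,[0,0,0],[0,0,0]],[-1,[0,0,0],[0,0,0]],[-1,[0,0,0],[0,0,0]]]'
python3 -c "
from h import *
plan([[.535,-.0938,.19]],-9.4)"
```

```text
clock: 2.78
tool_pos: [0.536, -0.0942, 0.1268]
orientation: [-180.0, -0.1, -9.3]
force: [0.8, -0.0, 0.1]
opening: 0.0482
gripper_force: 0.0
clock: 3.45
tool_pos: [0.5357, -0.0945, 0.1264]
orientation: [-180.0, -0.0, -9.4]
force: [-0.3, 0.3, 3.1]
opening: 0.0212
gripper_force: 30.0
t 3.45 at [ 0.5357 -0.0945  0.1264] [-1.80e+02 -3.00e-02 -9.39e+00] open 0.0212 F [-0.3  0.3  3.1]
-> [ 0.535  -0.0938  0.19  ] shift [-0.0007 -0.0006 -0.0636] turn [-0.   -0.03  0.01]
```

```bash
python3 -m pendant '[[-1,[0,0,-0.015],[0,0,0]],[-1,[0,0,-0.03],[0,0,0]],[-1,[0,0,-0.045],[0,0,0]],[-1,[0,0,-0.06],[0,0,0]],[-1,[0,0,-0.07],[0,0,0]],[-1,[0,0,-0.07],[0,0,0]],[-1,[0,0,-0.07],[0,0,0]],[-1,[0,0,-0.07],[0,0,0]]]'
python3 - <<'E'
from h import *
plan([[.4617,-.0824,.1964],[.4617,-.0824,.0964]],-9.4)
for n in("scene","top"):
    im=viewer.snapshot(n); cv2.imwrite(f"pics/{n}3raw.png",im[:,:,::-1])
    for st,ce in blobs(im,"red",4): print(n,st,ce)
    o=sensors.get_obs(); print(proj(n,[.5357,-.0945,.205]),proj(n,[.5357,-.0945,.192]))
E
```

```text
clock: 4.12
tool_pos: [0.5349, -0.0944, 0.1951]
orientation: [180.0, 0.1, -9.4]
force: [-0.0, -0.1, 0.1]
opening: 0.0211
gripper_force: 30.0
t 4.12 at [ 0.5349 -0.0944  0.1951] [ 1.80e+02  8.00e-02 -9.41e+00] open 0.0211 F [-0.  -0.1  0.1]
-> [ 0.4617 -0.0824  0.1964] shift [-0.0742  0.0001 -0.0012] turn [ 0.    0.08 -0.01]
-> [ 0.4617 -0.0824  0.0964] shift [-0.074   0.0001  0.0988] turn [ 0.    0.08 -0.01]
scene [263, 181, 15, 14, 162] [270.07 187.74]
scene [205, 186, 5, 10, 34] [207.12 190.88]
scene [179, 227, 14, 14, 67] [186.82 235.85]
[205.93303967 190.39081135] [206.5443845  193.01996547]
top [317, 219, 9, 5, 13] [320.38 221.77]
[299.10288421 207.09352737] [298.5745778  207.57436578]
```

```bash
python3 -m pendant '[[-1,[-0.03,0,0],[0,0,0]],[-1,[-0.06,0,0],[0,0,0]],[-1,[-0.074,0,0],[0,0,0]],[-1,[-0.074,0,0],[0,0,0]],[-1,[-0.074,0,0.02],[0,0,0]],[-1,[-0.074,0,0.043],[0,0,0]],[-1,[-0.074,0,0.043],[0,0,0]],[-1,[-0.074,0,0.043],[0,0,0]],[-1,[-0.074,0,0.043],[0,0,0]]]'
python3 - <<'E'
from h import *
plan([[.4617,-.0824,.0964]],-9.4)
a=viewer.snapshot("scene");b=viewer.snapshot("top")
A=cv2.resize(a[175:235,165:235],None,fx=11,fy=10,interpolation=cv2.INTER_CUBIC)
cv2.imwrite("pics/s4.png",A[:,:,::-1])
cv2.imwrite("pics/t4raw.png",b[:,:,::-1])
E
```

```text
clock: 4.97
tool_pos: [0.4632, -0.0825, 0.1537]
orientation: [180.0, -0.0, -9.4]
force: [0.6, 0.9, -0.6]
opening: 0.0216
gripper_force: 30.0
t 4.97 at [ 0.4632 -0.0825  0.1537] [ 1.7997e+02 -1.0000e-02 -9.3800e+00] open 0.0216 F [ 0.6  0.9 -0.6]
-> [ 0.4617 -0.0824  0.0964] shift [-0.0015  0.0001  0.0573] turn [ 0.03 -0.01  0.02]
```

View pics/s4.png

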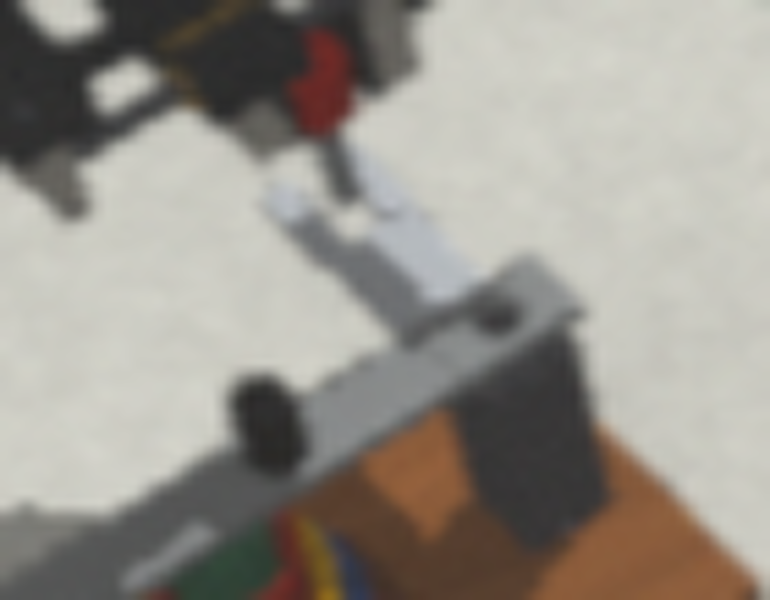

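The shank tip at crop (346,195) sits over the slot, between the prongs. I'll lower it step by step and watch the force.

```bash
python3 -m pendant '[[-1,[-0.001,0,0.005],[0,0,0]],[-1,[-0.001,0,0.01],[0,0,0]],[-1,[-0.001,0,0.015],[0,0,0]],[-1,[-0.001,0,0.015],[0,0,0]],[-1,[-0.001,0,0.015],[0,0,0]]]'
python3 -m pendant '[[-1,[0,0,0.01],[0,0,0]],[-1,[0,0,0.02],[0,0,0]],[-1,[0,0,0.03],[0,0,0]],[-1,[0,0,0.035],[0,0,0]],[-1,[0,0,0.035],[0,0,0]],[-1,[0,0,0.035],[0,0,0]]]'
python3 -c "
from h import *
plan([[.4617,-.0824,.0944]],-9.4)"
```

```text
clock: 5.48
tool_pos: [0.4612, -0.0823, 0.1377]
orientation: [180.0, 0.1, -9.4]
force: [0.2, 0.8, -0.5]
opening: 0.0216
gripper_force: 30.0
clock: 5.98
tool_pos: [0.4616, -0.0823, 0.1032]
orientation: [180.0, 0.0, -9.4]
force: [-0.4, -0.7, 0.2]
opening: 0.0214
gripper_force: 30.0
t 5.98 at [ 0.4616 -0.0823  0.1032] [ 1.7998e+02  2.0000e-02 -9.3800e+00] open 0.0214 F [-0.4 -0.7  0.2]
-> [ 0.4617 -0.0824  0.0944] shift [0.0002 0.0001 0.0088] turn [0.02 0.02 0.02]
```

```bash
python3 -m pendant '[[-1,[0,0,0.003],[0,0,0]],[-1,[0,0,0.006],[0,0,0]],[-1,[0,0,0.008],[0,0,0]],[-1,[0,0,0.008],[0,0,0]]]'
python3 -m pendant '[[-1,[0,0,0.001],[0,0,0]],[-1,[0,0,0.001],[0,0,0]]]'
python3 -m pendant '[[-0.2,[0,0,0],[0,0,0]],[0,[0,0,0],[0,0,0]],[0,[0,0,0],[0,0,0]],[0,[0,0,0],[0,0,0]],[0,[0,0,0],[0,0,0]],[0,[0,0,-0.02],[0,0,0]],[0,[0,0,-0.05],[0,0,0]],[0,[0,0,-0.09],[0,0,0]],[0,[0,0,-0.09],[0,0,0]],[0,[0,0,-0.09],[0,0,0]]]'
python3 - <<'E'
from h import *
plan([carrier(-.035,.025,.19),carrier(-.035,.025,.137)],-9.4)
a=viewer.snapshot("scene");b=viewer.snapshot("top")
for n,im in(("scene",a),("top",b)):
    for st,ce in blobs(im,"red",4): print(n,st,ce)
cv2.imwrite("pics/s5.png",cv2.resize(a[165:265,135:245],None,fx=6,fy=6,interpolation=cv2.INTER_CUBIC)[:,:,::-1])
print(proj("scene",[.4617,-.0824,.103]))
E
```

```text
clock: 6.32
tool_pos: [0.4613, -0.0822, 0.0948]
orientation: [180.0, 0.0, -9.4]
force: [-0.3, -0.3, -0.4]
opening: 0.0211
gripper_force: 30.0
clock: 6.48
tool_pos: [0.4616, -0.0823, 0.0944]
orientation: [180.0, -0.0, -9.4]
force: [-1.0, 0.2, 1.6]
opening: 0.0211
gripper_force: 30.0
clock: 7.32
tool_pos: [0.463, -0.0819, 0.1863]
orientation: [-179.9, -0.3, -9.4]
force: [-0.4, 0.0, -1.3]
opening: 0.0438
gripper_force: 0.0
t 7.32 at [ 0.463  -0.0819  0.1863] [-179.89   -0.29   -9.39] open 0.0438 F [-0.4  0.  -1.3]
-> [ 0.4888 -0.1574  0.19  ] shift [ 0.0377  0.0703 -0.0036] turn [-0.11 -0.29  0.01]
-> [ 0.4888 -0.1574  0.137 ] shift [0.0374 0.0704 0.0494] turn [-0.11 -0.29  0.01]
scene [263, 181, 15, 14, 163] [270.03 187.77]
scene [193, 189, 6, 10, 46] [195.54 193.43]
scene [179, 227, 14, 14, 67] [186.78 235.63]
top [232, 192, 6, 8, 9] [235.22 195.22]
top [221, 194, 15, 14, 170] [228.05 200.63]
top [219, 198, 6, 12, 13] [220.23 203.92]
top [233, 202, 5, 8, 8] [235.62 205.5 ]
[195.82231625 193.75218379]
```

View pics/s5.png

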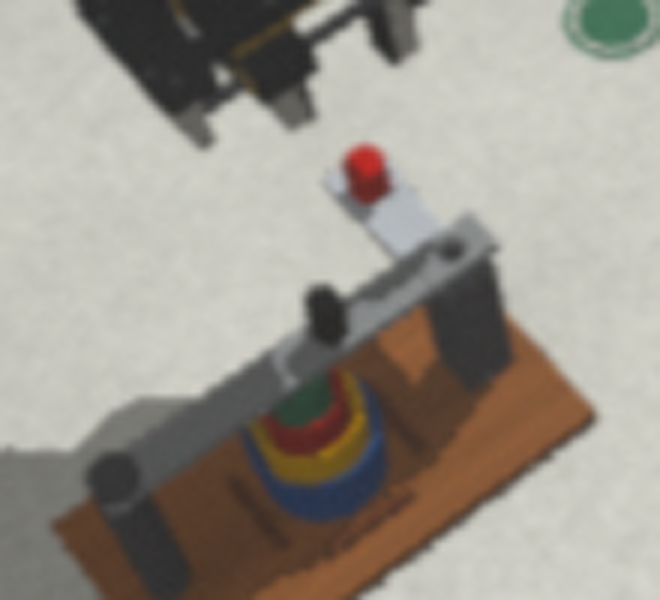

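The pin hangs upright in the notch: its head is at scene (195.5,193.4) and 0.4 px from where I predicted. Next I'll close the fingers behind the knob and compute the push arc.

```bash
python3 -m pendant '[[-1,[0.01,0.02,0],[0,0,0]],[-1,[0.03,0.06,0],[0,0,0]],[-1,[0.035,0.07,0],[0,0,0]],[-1,[0.035,0.07,0],[0,0,0]],[-1,[0.035,0.07,0.02],[0,0,0]],[-1,[0.035,0.07,0.052],[0,0,0]],[-1,[0.035,0.07,0.052],[0,0,0]],[-1,[0.035,0.07,0.052],[0,0,0]]]'
python3 - <<'E'
from h import *
d=.021
def p(t,z): return carrier(.12*np.sin(t)-d*np.cos(t),.12*np.cos(t)+d*np.sin(t)-.095,z)
print(sensors.get_obs()["joint_pos"].round(1))
plan([p(np.radians(k),.132) for k in range(0,85,7)],-9.4)
E
```

```text
clock: 8.08
tool_pos: [0.4827, -0.1569, 0.1303]
orientation: [179.9, 0.3, -9.4]
force: [0.6, -0.2, 0.8]
opening: 0.0013
gripper_force: 0.0
[  4.2  10.  -27.6  -0.  -52.7  76.4]
t 8.08 at [ 0.4827 -0.1569  0.1303] [179.93   0.32  -9.39] open 0.0013 F [ 0.6 -0.2  0.8]
-> [ 0.5026 -0.1597  0.132 ] shift [ 0.0201 -0.0004 -0.0018] turn [0.07 0.32 0.01]
-> [ 0.5174 -0.1605  0.132 ] shift [ 0.0349 -0.0021 -0.0019] turn [0.07 0.32 0.01]
-> [ 0.5321 -0.1631  0.132 ] shift [ 0.0497 -0.002  -0.0019] turn [0.07 0.32 0.01]
-> [ 0.5463 -0.1674  0.132 ] shift [ 0.0645  0.     -0.002 ] turn [0.07 0.32 0.01]
-> [ 0.5599 -0.1734  0.132 ] shift [ 0.0789  0.0037 -0.0021] turn [0.07 0.32 0.01]
-> [ 0.5726 -0.1811  0.132 ] shift [ 0.0927  0.0092 -0.0022] turn [0.07 0.32 0.01]
-> [ 0.5844 -0.1902  0.132 ] shift [ 0.1058  0.0163 -0.0022] turn [0.07 0.32 0.01]
-> [ 0.5949 -0.2008  0.132 ] shift [ 0.1179  0.025  -0.0023] turn [0.07 0.32 0.01]
-> [ 0.6041 -0.2125  0.132 ] shift [ 0.1288  0.0351 -0.0023] turn [0.07 0.32 0.01]
-> [ 0.6117 -0.2252  0.132 ] shift [ 0.1385  0.0464 -0.0024] turn [0.07 0.32 0.01]
-> [ 0.6178 -0.2388  0.132 ] shift [ 0.1467  0.0588 -0.0024] turn [0.07 0.32 0.01]
-> [ 0.6221 -0.253   0.132 ] shift [ 0.1533  0.0721 -0.0024] turn [0.07 0.32 0.01]
-> [ 0.6247 -0.2677  0.132 ] shift [ 0.1582  0.0861 -0.0024] turn [0.07 0.32 0.01]
```

```bash
python3 -m pendant '[[-1,[0.02,0,0],[0,0,0]],[-1,[0.035,-0.002,0],[0,0,7]],[-1,[0.05,-0.002,0],[0,0,14]],[-1,[0.064,0,0],[0,0,21]],[-1,[0.079,0.004,0],[0,0,28]],[-1,[0.093,0.009,0],[0,0,35]],[-1,[0.106,0.016,0],[0,0,42]],[-1,[0.118,0.025,0],[0,0,49]],[-1,[0.129,0.035,0],[0,0,56]],[-1,[0.138,0.046,0],[0,0,63]]]'
python3 - <<'E'
from h import *
d=.021
def p(t,z): return carrier(.12*np.sin(t)-d*np.cos(t),.12*np.cos(t)+d*np.sin(t)-.095,z)
plan([p(np.radians(k),.132) for k in range(63,93,7)],-9.4-84)
b=viewer.snapshot("top");cv2.imwrite("pics/t6.png",cv2.resize(b[150:260,250:390],None,fx=5,fy=5,interpolation=cv2.INTER_CUBIC)[:,:,::-1])
E
```

```text
clock: 8.92
tool_pos: [0.614, -0.2249, 0.1335]
orientation: [180.0, -0.0, -72.7]
force: [-1.0, 0.9, -0.2]
opening: 0.0006
gripper_force: 0.8
t 8.92 at [ 0.614  -0.2249  0.1335] [ 1.7999e+02 -1.0000e-02 -7.2680e+01] open 0.0006 F [-1.   0.9 -0.2]
-> [ 0.6117 -0.2252  0.132 ] shift [-0.0003  0.0022  0.0015] turn [ 0.000e+00 -1.000e-02  2.072e+01]
-> [ 0.6178 -0.2388  0.132 ] shift [0.0144 0.0005 0.0015] turn [ 0.000e+00 -1.000e-02  2.072e+01]
-> [ 0.6221 -0.253   0.132 ] shift [0.0293 0.0006 0.0015] turn [ 0.000e+00 -1.000e-02  2.072e+01]
-> [ 0.6247 -0.2677  0.132 ] shift [0.0441 0.0025 0.0015] turn [ 0.000e+00 -1.000e-02  2.072e+01]
-> [ 0.6255 -0.2825  0.132 ] shift [0.0585 0.0061 0.0016] turn [ 0.000e+00 -1.000e-02  2.072e+01]
```

View pics/t6.png

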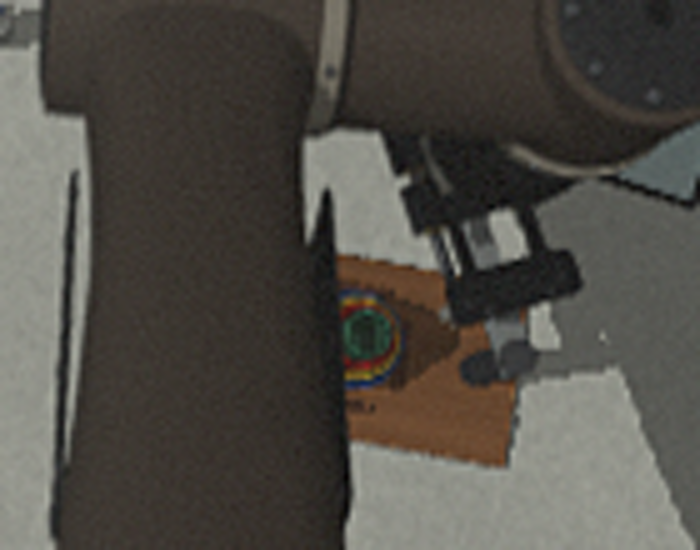

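The bar has swung about 65° and the nest is exposed. I'll push on to about 86°, then lift and move aside to measure the nest.

```bash
python3 -m pendant '[[-1,[0.014,0,0],[0,0,7]],[-1,[0.029,0,0],[0,0,14]],[-1,[0.044,0.002,0],[0,0,21]],[-1,[0.048,0.003,0],[0,0,23]],[-1,[0.048,0.003,0],[0,0,23]],[-1,[0.038,0.003,0],[0,0,23]],[-1,[0.03,0.003,-0.04],[0,0,23]],[-1,[0,0.003,-0.08],[0,0,23]],[0.2,[-0.04,0.003,-0.1],[0,0,23]],[0.2,[-0.06,0.003,-0.1],[0,0,23]]]'
python3 -m pendant '[[0.2,[-0.04,0,0],[0,0,3]],[0.2,[-0.08,0,0],[0,0,3]],[0.2,[-0.12,0,0],[0,0,3]],[0.2,[-0.16,0,0],[0,0,3]],[0.2,[-0.2,0,0],[0,0,3]],[0.2,[-0.2,0,0],[0,0,3]],[0.2,[-0.2,0,0],[0,0,3]]]'
python3 - <<'E'
from h import *
plan([carrier(0,0,.15)],-99.4)
for n in("scene","top"):
    im=viewer.snapshot(n);cv2.imwrite(f"pics/{n}7raw.png",im[:,:,::-1])
    for c in H:
        for st,ce in blobs(im,c,5,s=90,v=30):
            if 140<ce[0]<380 and 180<ce[1]<290: print(n,c,st,ce)
b=im;cv2.imwrite("pics/t7.png",cv2.resize(b[150:260,250:390],None,fx=5,fy=5,interpolation=cv2.INTER_CUBIC)[:,:,::-1])
E
```

```text
clock: 9.8
tool_pos: [0.5933, -0.1669, 0.2376]
orientation: [-179.6, -0.0, -95.2]
force: [1.1, 1.2, -0.1]
opening: 0.0085
gripper_force: 0.0
clock: 10.38
tool_pos: [0.6105, 0.0337, 0.2328]
orientation: [-180.0, 0.0, -98.0]
force: [-0.0, -0.8, 1.1]
opening: 0.0512
gripper_force: 0.0
t 10.38 at [0.6105 0.0337 0.2328] [-1.7997e+02  2.0000e-02 -9.8010e+01] open 0.0512 F [-0.  -0.8  1.1]
-> [ 0.5192 -0.1878  0.15  ] shift [0.2321 0.0596 0.0827] turn [-0.03  0.02  1.39]
scene red [262, 181, 19, 16, 196] [270.3  188.46]
scene red [192, 189, 7, 10, 51] [195.51 193.27]
scene red [178, 225, 15, 16, 82] [186.27 234.9 ]
scene yellow [177, 228, 19, 18, 102] [187.76 239.51]
scene blue [179, 239, 20, 12, 82] [189.98 246.49]
scene blue [251, 281, 47, 11, 110] [273.71 285.95]
top red [219, 192, 20, 18, 234] [228.15 200.44]
top red [226, 210, 5, 1, 5] [228. 210.]
top red [314, 211, 11, 13, 36] [317.5  216.81]
top red [322, 218, 7, 6, 9] [325.11 221.  ]
top red [288, 231, 7, 6, 33] [291.27 233.33]
top yellow [312, 210, 18, 16, 55] [318.35 219.4 ]
top green [224, 236, 11, 11, 54] [229.02 241.35]
top blue [310, 210, 8, 17, 29] [312.52 219.14]
top blue [320, 225, 7, 2, 7] [323.   225.71]
```

View pics/t7.png

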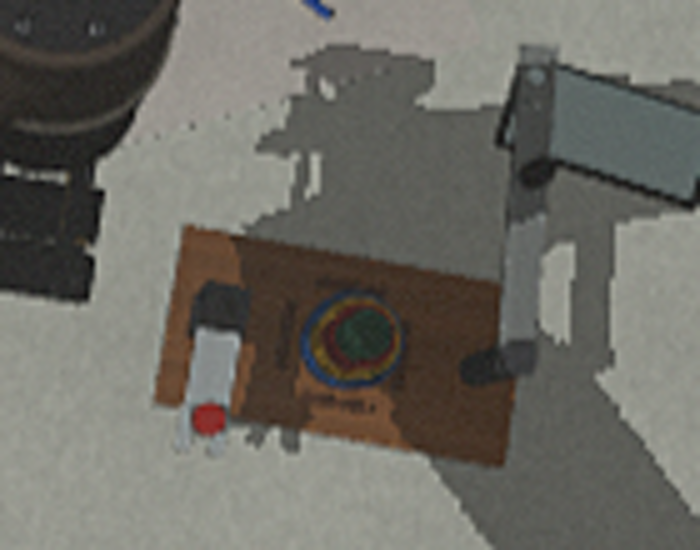

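The bar is well clear, pointing up-image. In the crop the green rim is at about (365,333) and the blue rim at about (353,339).

```bash
cat >> h.py <<'E'
def nest(z,col,n="top",win=(295,350,195,240)):
    """rim circle on plane z: top-most cup ellipse fitted to the colour's convex hull"""
    im=viewer.snapshot(n); m=mask(im,col,s=60,v=25); k=np.zeros_like(m); k[win[2]:win[3],win[0]:win[1]]=255
    ys,xs=np.nonzero(m&k); h=cv2.convexHull(np.c_[xs,ys].astype(np.float32))
    (c,r)=cv2.minEnclosingCircle(h); return plane(n,c,z).round(4),round(r,1),len(xs)
E
python3 - <<'E'
from h import *
for c,z in(("blue",.056),("yellow",.074),("red",.092),("green",.110)): print(c,nest(z,c))
print(plane("top",(322.6,216.2),.11),plane("top",(320.2,217.4),.056))
plan([carrier(0,0,.15),carrier(0,0,.098)],-99.4)
E
```

```text
blue (array([ 0.5169, -0.1848,  0.056 ]), 10.2, 49)
yellow (array([ 0.5274, -0.2003,  0.074 ]), 25.3, 68)
red (array([ 0.5256, -0.1939,  0.092 ]), 23.8, 92)
green (array([ 0.5155, -0.185 ,  0.11  ]), 5.0, 27)
[ 0.5181067  -0.18372419  0.11      ] [ 0.51892367 -0.18553784  0.056     ]
t 10.68 at [0.6108 0.0295 0.2323] [-179.99    0.    -98.45] open 0.0527 F [ 0.5  0.3 -0.4]
-> [ 0.5192 -0.1878  0.15  ] shift [0.2284 0.0587 0.0823] turn [-0.01  0.    0.95]
-> [ 0.5192 -0.1878  0.098 ] shift [0.2284 0.0587 0.1343] turn [-0.01  0.    0.95]
```

```bash
python3 -m pendant '[[0.2,[0.226,0.06,0.04],[0,0,1]],[0.2,[0.226,0.06,0.04],[0,0,1]],[0.2,[0.226,0.06,0.04],[0,0,1]],[0.2,[0.226,0.06,0.04],[0,0,1]],[0.2,[0.226,0.06,0.04],[0,0,1]],[0.2,[0.226,0.06,0.04],[0,0,1]],[0.2,[0.226,0.06,0.04],[0,0,1]],[0.2,[0.226,0.06,0.04],[0,0,1]]]'
python3 -c "
from h import *
plan([[.5185,-.185,.15],[.5185,-.185,.097]],-99.4)"
```

```text
clock: 11.35
tool_pos: [0.5174, -0.1866, 0.192]
orientation: [180.0, -0.0, -99.6]
force: [0.6, 1.1, 0.5]
opening: 0.0524
gripper_force: 0.0
t 11.35 at [ 0.5174 -0.1866  0.192 ] [ 1.7998e+02 -1.0000e-02 -9.9630e+01] open 0.0524 F [0.6 1.1 0.5]
-> [ 0.5185 -0.185   0.15  ] shift [-0.0018 -0.0008  0.042 ] turn [ 0.02 -0.01 -0.23]
-> [ 0.5185 -0.185   0.097 ] shift [-0.0018 -0.0008  0.095 ] turn [ 0.02 -0.01 -0.23]
```

```bash
python3 -m pendant '[[0.2,[-0.002,-0.001,0.04],[0,0,0]],[0.2,[-0.002,-0.001,0.07],[0,0,0]],[0.2,[-0.002,-0.001,0.094],[0,0,0]],[0.2,[-0.002,-0.001,0.094],[0,0,0]],[0.2,[-0.002,-0.001,0.094],[0,0,0]],[0.2,[-0.002,-0.001,0.094],[0,0,0]]]'
python3 -m pendant '[[-1,[0,0,0],[0,0,0]],[-1,[0,0,0],[0,0,0]],[-1,[0,0,0],[0,0,0]],[-1,[0,0,0],[0,0,0]],[-1,[0,0,0],[0,0,0]],[-1,[0,0,0],[0,0,0]],[-1,[0,0,0],[0,0,0]]]'
python3 -m pendant '[[-1,[0,0,-0.01],[0,0,0]],[-1,[0,0,-0.03],[0,0,0]],[-1,[0,0,-0.06],[0,0,0]],[-1,[0,0,-0.09],[0,0,0]],[-1,[0,0,-0.12],[0,0,0]],[-1,[0,0,-0.13],[0,0,0]],[-1,[0,0,-0.13],[0,0,0]],[-1,[0,0,-0.13],[0,0,0]]]'
python3 - <<'E'
from h import *
S=cv2.imread("pics/scene0.png")[:,:,::-1].copy();T=cv2.imread("pics/top7raw.png" if 0 else "pics/top0.png")[:,:,::-1].copy()
M={}
for c,g in(("green",(.44,.13)),("red",(.578,.134)),("yellow",(.433,.277)),("blue",(.59,.309))):
    for n,im in(("scene",S),("top",T)):
        H["green"]=[(50,95)]
        for st,ce in blobs(im,c,30,s=60,v=25):
            P=plane(n,ce,.001)
            if np.hypot(*(P[:2]-g))<.05: print(c,n,P.round(4),st)
plan([[.44,.13,.227]],-99.4)
E
```

```text
clock: 11.85
tool_pos: [0.5214, -0.1825, 0.0996]
orientation: [-179.9, -0.0, -99.3]
force: [-0.0, 0.2, 0.8]
opening: 0.0526
gripper_force: 0.0
clock: 12.43
tool_pos: [0.5203, -0.1826, 0.0986]
orientation: [-180.0, -0.0, -99.4]
force: [-0.7, 1.3, 4.9]
opening: 0.0321
gripper_force: 3.0
clock: 13.1
tool_pos: [0.5199, -0.1823, 0.2285]
orientation: [-179.9, 0.0, -99.4]
force: [-0.6, 0.1, -1.6]
opening: 0.031
gripper_force: 30.0
green scene [0.4335 0.1258 0.001 ] [232, 164, 11, 9, 77]
green top [0.4329 0.1277 0.001 ] [224, 236, 11, 12, 105]
red scene [0.5787 0.1331 0.001 ] [260, 179, 21, 18, 283]
red top [0.5784 0.135  0.001 ] [218, 191, 21, 20, 268]
yellow scene [0.4328 0.2759 0.001 ] [253, 134, 23, 18, 326]
yellow top [0.431  0.2782 0.001 ] [175, 230, 24, 24, 421]
blue scene [0.5912 0.3081 0.001 ] [292, 149, 25, 20, 334]
blue top [0.5911 0.3084 0.001 ] [168, 185, 25, 23, 403]
t 13.1 at [ 0.5199 -0.1823  0.2285] [-1.7995e+02  4.0000e-02 -9.9400e+01] open 0.031 F [-0.6  0.1 -1.6]
-> [0.44  0.13  0.227] shift [-0.2951  0.1298  0.0016] turn [-0.05  0.04 -0.  ]
```

```bash
python3 -m pendant '[[-1,[-0.291,0.136,0],[0,0,0]],[-1,[-0.291,0.136,0],[0,0,0]],[-1,[-0.291,0.136,0],[0,0,0]],[-1,[-0.291,0.136,0],[0,0,0]],[-1,[-0.291,0.136,0],[0,0,0]],[-1,[-0.291,0.136,0],[0,0,0]],[-1,[-0.291,0.136,0],[0,0,0]],[-1,[-0.291,0.136,0],[0,0,0]],[-1,[-0.291,0.136,0],[0,0,0]],[-1,[-0.291,0.136,0],[0,0,0]]]'
python3 -m pendant '[[-1,[0,0,0.04],[0,0,0]],[-1,[0,0,0.07],[0,0,0]],[-1,[0,0,0.1],[0,0,0]],[-1,[0,0,0.13],[0,0,0]],[-1,[0,0,0.13],[0,0,0]],[-1,[0,0,0.13],[0,0,0]]]'
python3 - <<'E'
from h import *
plan([[.4332,.1268,.0787]],-99.4)
a=viewer.snapshot("scene");cv2.imwrite("pics/s8.png",cv2.resize(a[90:190,180:300],None,fx=5,fy=5,interpolation=cv2.INTER_CUBIC)[:,:,::-1])
E
```

```text
clock: 13.93
tool_pos: [0.4321, 0.1278, 0.2268]
orientation: [179.9, -0.1, -99.2]
force: [-0.3, -1.0, -1.4]
opening: 0.0307
gripper_force: 30.0
clock: 14.43
tool_pos: [0.4324, 0.1249, 0.0969]
orientation: [179.8, -0.2, -99.5]
force: [-0.3, 0.2, -0.6]
opening: 0.0306
gripper_force: 30.0
t 14.43 at [0.4324 0.1249 0.0969] [179.81  -0.24 -99.46] open 0.0306 F [-0.3  0.2 -0.6]
-> [0.4332 0.1268 0.0787] shift [-0.0021 -0.0006  0.0182] turn [ 0.19 -0.24 -0.06]
```

View pics/s8.png

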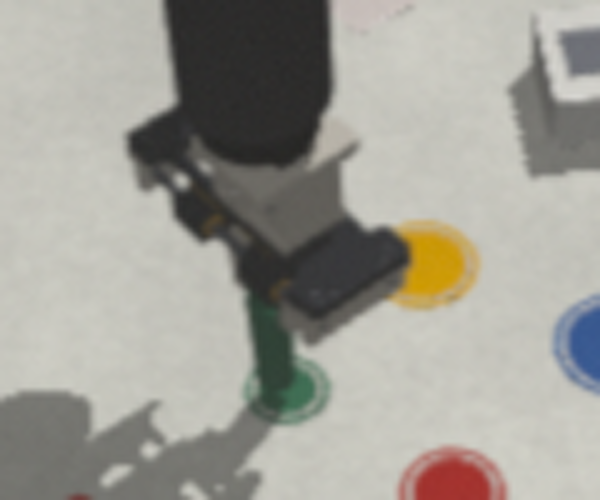

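```bash
python3 - <<'E'
from h import *
for z in(.001,.01,.019,.03): print(z,plane("scene",(234.0,169.8),z).round(4),proj("scene",[.4324,.1249,z]).round(1))
print(proj("scene",[.4332,.1268,.001]))
E
```

```text
0.001 [0.4323 0.112  0.001 ] [236.5 167.6]
0.01 [0.4374 0.1074 0.01  ] [236.3 166. ]
0.019 [0.4425 0.1027 0.019 ] [236.1 164.4]
0.03 [0.4487 0.0971 0.03  ] [235.9 162.5]
[237.00472864 167.34652965]
```

```bash
for i in 1; do
python3 -m pendant '[[-1,[-0.002,-0.001,0.004],[0,0,0]],[-1,[-0.002,-0.001,0.004],[0,0,0]],[-1,[-0.002,-0.001,0.004],[0,0,0]]]'
python3 -m pendant '[[-1,[0,0,0.004],[0,0,0]],[-1,[0,0,0.004],[0,0,0]],[-1,[0,0,0.004],[0,0,0]]]'
done; python3 - <<'E'
from h import *
a=viewer.snapshot("scene")
h=cv2.cvtColor(a,cv2.COLOR_RGB2HSV)
for y in range(150,176): print(y,' '.join('%3d'%v if 60<=hh<=95 and s>50 else '  .' for hh,s,v in h[y,226:250]))
E
```

```text
clock: 14.73
tool_pos: [0.4353, 0.129, 0.0952]
orientation: [-179.9, 0.1, -99.4]
force: [-0.7, -0.4, 0.1]
opening: 0.0312
gripper_force: 30.0
clock: 14.98
tool_pos: [0.4345, 0.1286, 0.0902]
orientation: [-180.0, 0.0, -99.4]
force: [-0.1, 1.1, -0.7]
opening: 0.0304
gripper_force: 30.0
150   .   .   .   .   .   .   .   .   .   .   .   .   .   .   .   .   .   .   .   .   .   .   .   .
151   .   .   .   .   .   .  62   .   .   .   .   .   .   .   .   .   .   .   .   .   .   .   .   .
152   .   .   .   .   .   .  66  65  60   .   .   .   .   .   .   .   .   .   .   .   .   .   .   .
153   .   .   .   .   .   .  67  68  73  78  75   .   .   .   .   .   .   .   .   .   .   .   .   .
154   .   .   .   .   .   .  68  65  68  70  69   .   .   .   .   .   .   .   .   .   .   .   .   .
155   .   .   .   .   .   .   .  65  65  64   .   .   .   .   .   .   .   .   .   .   .   .   .   .
156   .   .   .   .   .   .   .  65  65  66  65   .   .   .   .   .   .   .   .   .   .   .   .   .
157   .   .   .   .   .   .   .  64  66  65  66  67   .   .   .   .   .   .   .   .   .   .   .   .
158   .   .   .
[... 1084 characters left out ...]

169   .   .   .   .   .   .  85  70  69  70  68  69  72  93 108 112 124   .   .   .   .   .   .   .
170   .   .   .   .   .   .   .  71  69  70  71  70  75  95 111 124   .   .   .   .   .   .   .   .
171   .   .   .   .   .   .   .   .  73  74  73  78  95 110 129   .   .   .   .   .   .   .   .   .
172   .   .   .   .   .   .   .   .   .   .   .   .   .   .   .   .   .   .   .   .   .   .   .   .
173   .   .   .   .   .   .   .   .   .   .   .   .   .   .   .   .   .   .   .   .   .   .   .   .
174   .   .   .   .   .   .   .   .   .   .   .   .   .   .   .   .   .   .   .   .   .   .   .   .
175   .   .   .   .   .   .   .   .   .   .   .   .   .   .   .   .   .   .   .   .   .   .   .   .
```

The cup columns (233–239) are centred where I expected, and the dark foot was only merging with its shadow. I'll lower to contact and release.

```bash
python3 -m pendant '[[-1,[-0.0005,0.001,0.005],[0,0,0]],[-1,[-0.0005,0.001,0.009],[0,0,0]],[-1,[-0.0005,0.001,0.009],[0,0,0]],[-1,[-0.0005,0.001,0.009],[0,0,0]]]'
python3 -m pendant '[[-1,[0,0,0.002],[0,0,0]],[-1,[0,0,0.002],[0,0,0]],[-1,[0,0,0.002],[0,0,0]]]'
python3 -m pendant '[[-1,[0,0,0.001],[0,0,0]],[-1,[0,0,0.001],[0,0,0]],[-1,[0,0,0.001],[0,0,0]]]'
```

```text
clock: 15.37
tool_pos: [0.4334, 0.129, 0.0806]
orientation: [180.0, -0.0, -99.4]
force: [-0.1, -0.3, -1.1]
opening: 0.0314
gripper_force: 30.0
clock: 15.62
tool_pos: [0.4337, 0.1292, 0.079]
orientation: [180.0, -0.0, -99.4]
force: [-0.1, 0.6, -0.6]
opening: 0.0311
gripper_force: 30.0
clock: 15.87
tool_pos: [0.4337, 0.1292, 0.0781]
orientation: [-180.0, 0.0, -99.4]
force: [-0.7, -1.3, -1.2]
opening: 0.0312
gripper_force: 30.0
```

```bash
python3 -m pendant '[[-1,[0,0,0.001],[0,0,0]],[-1,[0,0,0.001],[0,0,0]],[-1,[0,0,0.001],[0,0,0]]]'
python3 -m pendant '[[-1,[0,0,0.001],[0,0,0]],[-1,[0,0,0.001],[0,0,0]],[-1,[0,0,0.001],[0,0,0]]]'
```

```text
clock: 16.12
tool_pos: [0.4341, 0.1295, 0.0777]
orientation: [-180.0, 0.0, -99.4]
force: [-1.8, -0.5, 6.4]
opening: 0.0304
gripper_force: 30.0
clock: 16.37
tool_pos: [0.4346, 0.1298, 0.0776]
orientation: [-179.9, 0.1, -99.3]
force: [-4.0, 0.5, 15.7]
opening: 0.0307
gripper_force: 30.0
```

Contact at 6–16 N. Releasing, lifting and returning to the nest.

```bash
python3 -m pendant '[[-1,[0,0,-0.001],[0,0,0]],[-0.1,[0,0,-0.001],[0,0,0]],[0.2,[0,0,-0.001],[0,0,0]],[0.2,[0,0,-0.001],[0,0,0]],[0.2,[0,0,-0.001],[0,0,0]],[0.2,[0,0,-0.02],[0,0,0]],[0.2,[0,0,-0.05],[0,0,0]],[0.2,[0,0,-0.09],[0,0,0]],[0.2,[0,0,-0.12],[0,0,0]],[0.2,[0,0,-0.12],[0,0,0]]]'
python3 - <<'E'
from h import *
plan([[.5195,-.1855,.19],[.5195,-.1855,.079]],-99.4)
H["green"]=[(50,95)]
a=viewer.snapshot("scene");b=viewer.snapshot("top")
for n,im in(("scene",a),("top",b)):
    for c in H:
        for st,ce in blobs(im,c,5,s=60,v=25):
            P=plane(n,ce,.04)
            if .38<P[0]<.65 and -.3<P[1]<.2:print(n,c,st,ce)
cv2.imwrite("pics/s9.png",a[:,:,::-1]);cv2.imwrite("pics/t9.png",b[:,:,::-1])
print(proj("scene",[.433,.127,.09]),proj("scene",[.433,.127,.045]),proj("top",[.433,.127,.09]))
E
```

```text
clock: 17.2
tool_pos: [0.4367, 0.1308, 0.2022]
orientation: [-179.6, 0.3, -99.3]
force: [1.2, 1.5, -0.0]
opening: 0.0523
gripper_force: 0.0
t 17.2 at [0.4367 0.1308 0.2022] [-179.57    0.34  -99.33] open 0.0523 F [ 1.2  1.5 -0. ]
-> [ 0.5195 -0.1855  0.19  ] shift [ 0.2988 -0.1329  0.0114] turn [-0.43  0.34  0.07]
-> [ 0.5195 -0.1855  0.079 ] shift [ 0.2995 -0.1321  0.1224] turn [-0.43  0.34  0.07]
scene red [260, 179, 21, 18, 283] [270.08 187.9 ]
scene red [192, 189, 8, 10, 62] [195.68 193.42]
scene red [177, 223, 16, 18, 204] [184.95 231.43]
scene red [194, 246, 5, 5, 5] [196. 248.]
scene yellow [176, 227, 20, 19, 113] [187.74 239.04]
scene green [232, 151, 7, 16, 51] [235.33 156.71]
scene green [232, 164, 11, 8, 37] [237.76 168.19]
scene blue [177, 231, 22, 21, 126] [190.1 244.7]
top red [218, 191, 21, 15, 190] [228.56 198.16]
top red [315, 211, 14, 13, 145] [321.46 216.91]
top red [288, 231, 7, 6, 36] [291.17 233.5 ]
top red [320, 230, 4, 3, 5] [321.2 231. ]
top yellow [312, 209, 18, 17, 64] [318.77 219.23]
top blue [310, 210, 6, 16, 27] [311.89 216.67]
top blue [319, 226, 6, 2, 8] [321.   226.25]
[235.32151058 151.02058235] [236.194052   159.47109378] [227.7667439  240.74024806]
```

```bash
python3 -c "
from h import *
print(plane('top',(321.6,217.1),.092))"; python3 -m pendant '[[0.5,[0.298,-0.133,0],[0,0,0]],[0.5,[0.298,-0.133,0],[0,0,0]],[0.5,[0.298,-0.133,0],[0,0,0]],[0.5,[0.298,-0.133,0],[0,0,0]],[0.5,[0.298,-0.133,0],[0,0,0]],[0.5,[0.298,-0.133,0],[0,0,0]],[0.5,[0.298,-0.133,0],[0,0,0]],[0.5,[0.298,-0.133,0],[0,0,0]],[0.5,[0.298,-0.133,0],[0,0,0]],[0.5,[0.298,-0.133,0],[0,0,0]]]'
python3 -c "
from h import *
plan([[.5195,-.1855,.19],[.5195,-.1855,.079]],-99.4)"
```

```text
[ 0.51673416 -0.18371944  0.092     ]
clock: 18.13
tool_pos: [0.5153, -0.1883, 0.1937]
orientation: [179.8, -0.0, -99.6]
force: [-0.6, 0.5, -0.6]
opening: 0.0656
gripper_force: 0.0
t 18.13 at [ 0.5153 -0.1883  0.1937] [ 1.7977e+02 -2.0000e-02 -9.9620e+01] open 0.0656 F [-0.6  0.5 -0.6]
-> [ 0.5195 -0.1855  0.19  ] shift [-0.0034 -0.0037  0.0037] turn [ 0.23 -0.02 -0.22]
-> [ 0.5195 -0.1855  0.079 ] shift [-0.0035 -0.0041  0.1147] turn [ 0.23 -0.02 -0.22]
```

```bash
python3 -m pendant '[[0.5,[-0.003,-0.002,0.04],[0,0,0]],[0.5,[-0.003,-0.002,0.08],[0,0,0]],[0.5,[-0.003,-0.002,0.1],[0,0,0]],[0.5,[-0.003,-0.002,0.114],[0,0,0]],[0.5,[-0.003,-0.002,0.114],[0,0,0]],[0.5,[-0.003,-0.002,0.114],[0,0,0]],[0.5,[-0.003,-0.002,0.114],[0,0,0]]]'
python3 -m pendant '[[-1,[0,0,0],[0,0,0]],[-1,[0,0,0],[0,0,0]],[-1,[0,0,0],[0,0,0]],[-1,[0,0,0],[0,0,0]],[-1,[0,0,0],[0,0,0]],[-1,[0,0,0],[0,0,0]],[-1,[0,0,0],[0,0,0]],[-1,[0,0,0],[0,0,0]]]'
```

```text
clock: 18.72
tool_pos: [0.5193, -0.1833, 0.0828]
orientation: [-180.0, -0.0, -99.3]
force: [0.7, -0.2, 0.9]
opening: 0.0659
gripper_force: 0.0
clock: 19.38
tool_pos: [0.5191, -0.1839, 0.0826]
orientation: [-179.9, -0.0, -99.4]
force: [-0.3, 1.4, 5.4]
opening: 0.042
gripper_force: 30.0
```

```bash
python3 -m pendant '[[-1,[0,0,-0.01],[0,0,0]],[-1,[0,0,-0.03],[0,0,0]],[-1,[0,0,-0.06],[0,0,0]],[-1,[0,0,-0.09],[0,0,0]],[-1,[0,0,-0.12],[0,0,0]],[-1,[0,0,-0.12],[0,0,0]],[-1,[0,0,-0.12],[0,0,0]]]'
python3 -m pendant '[[-1,[-0.323,-0.007,0],[0,0,0]],[-1,[-0.323,-0.007,0],[0,0,0]],[-1,[-0.323,-0.007,0],[0,0,0]],[-1,[-0.323,-0.007,0],[0,0,0]],[-1,[-0.323,-0.007,0],[0,0,0]],[-1,[-0.323,-0.007,0],[0,0,0]],[-1,[-0.323,-0.007,0],[0,0,0]],[-1,[-0.323,-0.007,0],[0,0,0]],[-1,[-0.323,-0.007,0],[0,0,0]],[-1,[-0.323,-0.007,0],[0,0,0]]]'
python3 -m pendant '[[-1,[0,0,0.03],[0,0,0]],[-1,[0,0,0.06],[0,0,0]],[-1,[0,0,0.09],[0,0,0]],[-1,[0,0,0.12],[0,0,0]],[-1,[0,0,0.12],[0,0,0]],[-1,[0,0,0.12],[0,0,0]]]'
python3 - <<'E'
from h import *
plan([[.5785,.134,.0656]],-99.4)
a=viewer.snapshot("scene");h=cv2.cvtColor(a,cv2.COLOR_RGB2HSV)
for y in range(160,202): print(y,' '.join('%3d'%v if (hh<10 or hh>170) and s>90 else '  .' for hh,s,v in h[y,256:286]))
print(proj("scene",[.5785,.134,.08]),proj("scene",[.5785,.134,.02]))
E
```

```text
clock: 19.97
tool_pos: [0.5196, -0.1839, 0.2043]
orientation: [-179.8, 0.0, -99.4]
force: [-0.1, -0.3, -1.8]
opening: 0.0423
gripper_force: 30.0
clock: 20.8
tool_pos: [0.5776, 0.1352, 0.2003]
orientation: [179.8, -0.1, -99.2]
force: [-0.5, -0.5, -1.6]
opening: 0.0421
gripper_force: 30.0
clock: 21.3
tool_pos: [0.577, 0.1319, 0.0807]
orientation: [179.8, -0.2, -99.5]
force: [-0.3, -0.0, -0.2]
opening: 0.0425
gripper_force: 30.0
t 21.3 at [0.577  0.1319 0.0807] [179.79  -0.19 -99.45] open 0.0425 F [-0.3 -0.  -0.2]
-> [0.5785 0.134  0.0656] shift [-0.0023 -0.0012  0.0151] turn [ 0.21 -0.19 -0.05]
160   .   .   .   .   .   .   .   .   .   .   .   .   .   .   .   .   .   .   .   .   .   .   .   .   .   .   .   .   .   .
161   .   .   .   .   .   .   .   .   .   .   .   .   .   .   .   .   .   .   .   .   .   .   .   .   .   .   .   .   .   .
162   .   .   .   .   .   .   .   .   .   .   .   .   .   .   .   .   .   .   .   .   .   .   .   .   .   .   .   .   .   .
163   .   .   .   .   .   .   .   .   .   .   .   .   .   .   .   .   .   .   .   .   .   .   .   .   .   .   .   .   .   .
164 
[... 4063 characters left out ...]
   .   .   .   .   .   .
197   .   .   .   .   .   .   .   .   .   .   .   .   .   .   .   .   .   .   .   .   .   .   .   .   .   .   .   .   .   .
198   .   .   .   .   .   .   .   .   .   .   .   .   .   .   .   .   .   .   .   .   .   .   .   .   .   .   .   .   .   .
199   .   .   .   .   .   .   .   .   .   .   .   .   .   .   .   .   .   .   .   .   .   .   .   .   .   .   .   .   .   .
200   .   .   .   .   .   .   .   .   .   .   .   .   .   .   .   .   .   .   .   .   .   .   .   .   .   .   .   .   .   .
201   .   .   .   .   .   .   .   .   .   .   .   .   .   .   .   .   .   .   .   .   .   .   .   .   .   .   .   .   .   .
[270.41839802 173.84093472] [270.25144022 184.50279453]
```

The cup body spans columns 264–273, nearly over the mat centre (270). Lowering to contact.

```bash
python3 -m pendant '[[-1,[-0.001,0,0.006],[0,0,0]],[-1,[-0.001,0,0.012],[0,0,0]],[-1,[-0.001,0,0.014],[0,0,0]],[-1,[-0.001,0,0.014],[0,0,0]],[-1,[-0.001,0,0.014],[0,0,0]]]'
python3 -m pendant '[[-1,[0,0,0.002],[0,0,0]],[-1,[0,0,0.002],[0,0,0]],[-1,[0,0,0.002],[0,0,0]]]'
```

```text
clock: 21.77
tool_pos: [0.5786, 0.1347, 0.0685]
orientation: [-180.0, 0.0, -99.4]
force: [-1.1, -0.5, -0.6]
opening: 0.042
gripper_force: 30.0
clock: 22.02
tool_pos: [0.5785, 0.1347, 0.0661]
orientation: [180.0, -0.0, -99.4]
force: [0.3, 0.3, -1.0]
opening: 0.0423
gripper_force: 30.0
```

```bash
python3 -m pendant '[[-1,[0,0,0.001],[0,0,0]],[-1,[0,0,0.001],[0,0,0]],[-1,[0,0,0.001],[0,0,0]]]'
python3 -m pendant '[[-1,[0,0,0.001],[0,0,0]],[-1,[0,0,0.001],[0,0,0]],[-1,[0,0,0.001],[0,0,0]]]'
```

```text
clock: 22.27
tool_pos: [0.5785, 0.1346, 0.065]
orientation: [180.0, -0.0, -99.4]
force: [0.1, -0.5, -1.3]
opening: 0.0421
gripper_force: 30.0
clock: 22.52
tool_pos: [0.5788, 0.1347, 0.0647]
orientation: [-180.0, 0.0, -99.4]
force: [-1.7, -0.9, 5.1]
opening: 0.0423
gripper_force: 30.0
```

Contact. Release, lift, and measure the remaining cups.

```bash
python3 -m pendant '[[0.1,[0,0,0],[0,0,0]],[0.5,[0,0,0],[0,0,0]],[0.5,[0,0,0],[0,0,0]],[0.5,[0,0,0],[0,0,0]],[0.5,[0,0,-0.02],[0,0,0]],[0.5,[0,0,-0.05],[0,0,0]],[0.5,[0,0,-0.09],[0,0,0]],[0.5,[0,0,-0.13],[0,0,0]],[0.5,[0,0,-0.13],[0,0,0]]]'
python3 - <<'E'
from h import *
plan([[.5185,-.1845,.19],[.5185,-.1845,.061]],-99.4)
a=viewer.snapshot("scene");b=viewer.snapshot("top")
for n,im in(("scene",a),("top",b)):
    for c in("red","yellow","blue"):
        for st,ce in blobs(im,c,5,s=60,v=25):
            P=plane(n,ce,.04)
            if .38<P[0]<.65 and -.35<P[1]<.2:print(n,c,st,ce,P.round(3))
cv2.imwrite("pics/t10.png",cv2.resize(b[150:260,210:350],None,fx=5,fy=5,interpolation=cv2.INTER_CUBIC)[:,:,::-1])
E
```

```text
clock: 23.27
tool_pos: [0.5826, 0.1359, 0.2028]
orientation: [-179.4, 0.3, -99.3]
force: [1.7, 0.5, 1.4]
opening: 0.0658
gripper_force: 0.0
t 23.27 at [0.5826 0.1359 0.2028] [-179.37    0.33  -99.31] open 0.0658 F [1.7 0.5 1.4]
-> [ 0.5185 -0.1845  0.19  ] shift [0.3266 0.0115 0.0108] turn [-0.63  0.33  0.09]
-> [ 0.5185 -0.1845  0.061 ] shift [0.3274 0.0129 0.1398] turn [-0.63  0.33  0.09]
scene red [260, 171, 21, 26, 385] [270.07 184.5 ] [0.587 0.123 0.04 ]
scene red [192, 189, 8, 10, 58] [195.71 193.67] [ 0.424 -0.059  0.04 ]
scene yellow [176, 225, 21, 21, 336] [186.02 234.71] [ 0.508 -0.183  0.04 ]
scene blue [196, 231, 2, 6, 6] [196.83 233.5 ] [ 0.53  -0.159  0.04 ]
scene blue [178, 238, 21, 14, 110] [189.7  246.06] [ 0.544 -0.202  0.04 ]
top red [232, 193, 7, 17, 66] [234.44 200.29] [0.575 0.111 0.04 ]
top red [221, 197, 5, 4, 15] [223.27 198.4 ] [0.581 0.15  0.04 ]
top red [288, 231, 7, 6, 35] [291.23 233.43] [ 0.463 -0.088  0.04 ]
top yellow [312, 209, 19, 17, 240] [320.85 217.34] [ 0.521 -0.191  0.04 ]
top blue [310, 210, 20, 18, 45] [316.   220.87] [ 0.508 -0.174  0.04 ]
```

View pics/t10.png

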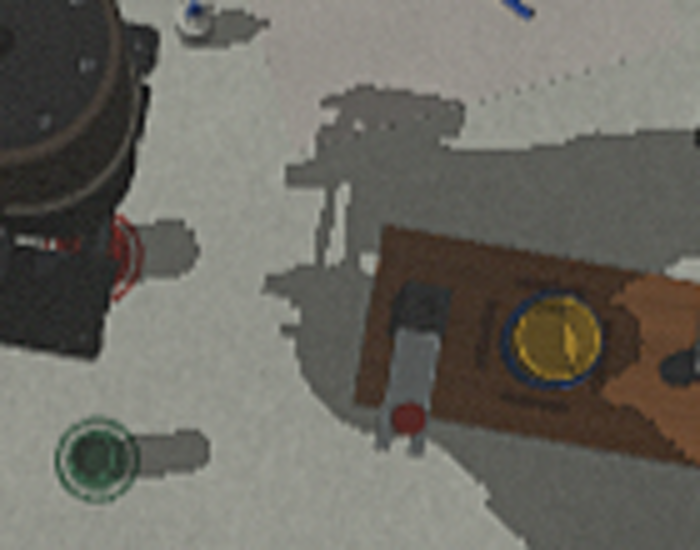

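Green stands centred on its mat, the pin is parked at crop (408,420), and the yellow cup (555,338) is still inside the blue. Going to yellow.

```bash
python3 -m pendant '[[0.5,[0.327,0.012,0],[0,0,0]],[0.75,[0.327,0.012,0],[0,0,0]],[0.75,[0.327,0.012,0],[0,0,0]],[0.75,[0.327,0.012,0],[0,0,0]],[0.75,[0.327,0.012,0],[0,0,0]],[0.75,[0.327,0.012,0],[0,0,0]],[0.75,[0.327,0.012,0],[0,0,0]],[0.75,[0.327,0.012,0],[0,0,0]],[0.75,[0.327,0.012,0],[0,0,0]],[0.75,[0.327,0.012,0],[0,0,0]]]'
python3 -m pendant '[[0.75,[0,0,0.03],[0,0,0]],[0.75,[0,0,0.06],[0,0,0]],[0.75,[0,0,0.08],[0,0,0]],[0.75,[0,0,0.08],[0,0,0]],[0.75,[0,0,0.08],[0,0,0]]]'
python3 - <<'E'
from h import *
print(plane("top",(321,217.2),.074))
plan([[.518,-.1845,.0605]],-99.4)
b=viewer.snapshot("scene")
for st,ce in blobs(b,"yellow",5,s=60,v=25): print(st,ce)
E
```

```text
clock: 24.2
tool_pos: [0.5119, -0.1877, 0.1926]
orientation: [179.9, -0.0, -99.6]
force: [-0.3, 0.2, 0.8]
opening: 0.0767
gripper_force: 0.0
clock: 24.62
tool_pos: [0.5127, -0.1852, 0.113]
orientation: [179.8, -0.0, -99.3]
force: [-0.1, 1.0, 0.4]
opening: 0.0767
gripper_force: 0.0
[ 0.51801211 -0.1850015   0.074     ]
t 24.62 at [ 0.5127 -0.1852  0.113 ] [ 1.7981e+02 -4.0000e-02 -9.9330e+01] open 0.0767 F [-0.1  1.   0.4]
-> [ 0.518  -0.1845  0.0605] shift [-0.0016 -0.0053  0.0525] turn [ 0.19 -0.04  0.07]
[285, 0, 178, 83, 4393] [372.77  30.98]
[445, 0, 35, 10, 188] [465.77   3.07]
[455, 40, 21, 31, 160] [466.53  52.01]
[324, 45, 28, 22, 269] [337.55  56.12]
[25, 53, 14, 12, 126] [31.61 58.64]
[370, 66, 24, 24, 246] [381.16  77.68]
[0, 69, 9, 13, 88] [ 3.3  75.99]
[433, 90, 4, 7, 8] [434.62  93.25]
[433, 94, 16, 22, 111] [440.77 103.59]
[422, 98, 11, 14, 48] [427.19 105.65]
[253, 134, 23, 18, 326] [263.97 142.55]
[177, 234, 19, 12, 93] [186.09 240.53]
```

```bash
python3 -m pendant '[[0.75,[-0.001,-0.005,0.01],[0,0,0]],[0.75,[-0.001,-0.005,0.03],[0,0,0]],[0.75,[-0.001,-0.005,0.052],[0,0,0]],[0.75,[-0.001,-0.005,0.052],[0,0,0]],[0.75,[-0.001,-0.005,0.052],[0,0,0]],[0.75,[-0.001,-0.005,0.052],[0,0,0]]]'
python3 -m pendant '[[-1,[0,0,0],[0,0,0]],[-1,[0,0,0],[0,0,0]],[-1,[0,0,0],[0,0,0]],[-1,[0,0,0],[0,0,0]],[-1,[0,0,0],[0,0,0]],[-1,[0,0,0],[0,0,0]],[-1,[0,0,0],[0,0,0]],[-1,[0,0,0],[0,0,0]]]'
```

```text
clock: 25.17
tool_pos: [0.5196, -0.1859, 0.0635]
orientation: [-179.9, -0.0, -99.4]
force: [0.8, 1.0, 1.0]
opening: 0.0765
gripper_force: 0.0
clock: 25.83
tool_pos: [0.5188, -0.1859, 0.0627]
orientation: [-179.9, -0.0, -99.4]
force: [-0.6, 1.0, 6.1]
opening: 0.0544
gripper_force: 30.0
```

```bash
python3 -m pendant '[[-1,[0,0,-0.01],[0,0,0]],[-1,[0,0,-0.03],[0,0,0]],[-1,[0,0,-0.06],[0,0,0]],[-1,[0,0,-0.1],[0,0,0]],[-1,[0,0,-0.13],[0,0,0]],[-1,[0,0,-0.13],[0,0,0]],[-1,[0,0,-0.13],[0,0,0]]]'
python3 -m pendant '[[-1,[-0.37,0.135,0],[0,0,0]],[-1,[-0.37,0.135,0],[0,0,0]],[-1,[-0.37,0.135,0],[0,0,0]],[-1,[-0.37,0.135,0],[0,0,0]],[-1,[-0.37,0.135,0],[0,0,0]],[-1,[-0.37,0.135,0],[0,0,0]],[-1,[-0.37,0.135,0],[0,0,0]],[-1,[-0.37,0.135,0],[0,0,0]],[-1,[-0.37,0.135,0],[0,0,0]],[-1,[-0.37,0.135,0],[0,0,0]]]'
python3 -m pendant '[[-1,[-0.035,0.013,0],[0,0,0]],[-1,[-0.072,0.026,0],[0,0,0]],[-1,[-0.072,0.026,0],[0,0,0]],[-1,[-0.072,0.026,0.04],[0,0,0]],[-1,[-0.072,0.026,0.08],[0,0,0]],[-1,[-0.072,0.026,0.12],[0,0,0]],[-1,[-0.072,0.026,0.12],[0,0,0]],[-1,[-0.072,0.026,0.12],[0,0,0]]]'
python3 -c "
from h import *
plan([[.432,.277,.049]],-99.4)"
```

```text
clock: 26.42
tool_pos: [0.5193, -0.1858, 0.1946]
orientation: [-179.8, 0.0, -99.4]
force: [-0.2, 0.0, -2.0]
opening: 0.0543
gripper_force: 30.0
clock: 27.25
tool_pos: [0.4441, 0.2044, 0.1911]
orientation: [179.9, -0.0, -99.3]
force: [1.1, -0.3, -1.0]
opening: 0.0542
gripper_force: 30.0
clock: 27.92
tool_pos: [0.4304, 0.2746, 0.0703]
orientation: [179.8, -0.4, -99.4]
force: [1.1, 0.6, -0.3]
opening: 0.0544
gripper_force: 30.0
t 27.92 at [0.4304 0.2746 0.0703] [179.83  -0.36 -99.39] open 0.0544 F [ 1.1  0.6 -0.3]
-> [0.432 0.277 0.049] shift [-0.0027 -0.0012  0.0212] turn [ 0.17 -0.36  0.01]
```

```bash
python3 -m pendant '[[-1,[-0.001,0,0.008],[0,0,0]],[-1,[-0.001,0,0.016],[0,0,0]],[-1,[-0.001,0,0.018],[0,0,0]],[-1,[-0.001,0,0.018],[0,0,0]],[-1,[-0.001,0,0.018],[0,0,0]]]'
python3 -m pendant '[[-1,[0,0,0.001],[0,0,0]],[-1,[0,0,0.002],[0,0,0]],[-1,[0,0,0.002],[0,0,0]]]'
python3 -m pendant '[[-1,[0,0,0.001],[0,0,0]],[-1,[0,0,0.001],[0,0,0]],[-1,[0,0,0.001],[0,0,0]]]'
```

```text
clock: 28.33
tool_pos: [0.4322, 0.2778, 0.0549]
orientation: [-180.0, 0.1, -99.4]
force: [-0.7, -0.1, -1.8]
opening: 0.0544
gripper_force: 30.0
clock: 28.58
tool_pos: [0.4319, 0.2776, 0.0523]
orientation: [-180.0, 0.0, -99.4]
force: [-0.4, 0.2, -0.4]
opening: 0.0545
gripper_force: 30.0
clock: 28.83
tool_pos: [0.4319, 0.2775, 0.051]
orientation: [180.0, -0.0, -99.4]
force: [0.0, -0.5, -1.2]
opening: 0.0542
gripper_force: 30.0
```

```bash
python3 -m pendant '[[-1,[0,0,0.002],[0,0,0]],[-1,[0,0,0.002],[0,0,0]],[-1,[0,0,0.002],[0,0,0]]]'
python3 -m pendant '[[-1,[0,0,0.001],[0,0,0]],[-1,[0,0,0.001],[0,0,0]],[-1,[0,0,0.001],[0,0,0]]]'
python3 -m pendant '[[-1,[0,0,0.001],[0,0,0]],[-1,[0,0,0.001],[0,0,0]],[-1,[0,0,0.001],[0,0,0]]]'
```

```text
clock: 29.08
tool_pos: [0.4318, 0.2774, 0.0489]
orientation: [180.0, -0.0, -99.4]
force: [0.3, -0.1, -1.5]
opening: 0.0542
gripper_force: 30.0
clock: 29.33
tool_pos: [0.4319, 0.2775, 0.048]
orientation: [180.0, -0.0, -99.4]
force: [-0.1, -0.2, -2.1]
opening: 0.0544
gripper_force: 30.0
clock: 29.58
tool_pos: [0.4319, 0.2774, 0.0477]
orientation: [-180.0, -0.0, -99.4]
force: [-2.1, -1.8, 7.4]
opening: 0.0541
gripper_force: 30.0
```

```bash
python3 -m pendant '[[0.3,[0,0,0],[0,0,0]],[0.75,[0,0,0],[0,0,0]],[0.75,[0,0,0],[0,0,0]],[0.75,[0,0,0],[0,0,0]],[0.75,[0,0,-0.02],[0,0,0]],[0.75,[0,0,-0.05],[0,0,0]],[0.75,[0,0,-0.09],[0,0,0]],[0.75,[0,0,-0.14],[0,0,0]],[0.75,[0,0,-0.14],[0,0,0]],[0.75,[0,0,-0.14],[0,0,0]]]'
python3 - <<'E'
from h import *
plan([[.5185,-.1845,.19]],-99.4)
H["green"]=[(50,95)]
a=viewer.snapshot("scene");b=viewer.snapshot("top")
for n,im in(("scene",a),("top",b)):
    for c in H:
        for st,ce in blobs(im,c,12,s=60,v=25):
            P=plane(n,ce,.04)
            if .38<P[0]<.65 and -.35<P[1]<.35:print(n,c,st,ce,P.round(3))
cv2.imwrite("pics/s11.png",a[:,:,::-1]);cv2.imwrite("pics/t11.png",b[:,:,::-1])
E
```

```text
clock: 30.42
tool_pos: [0.4335, 0.2792, 0.1911]
orientation: [-179.8, 0.4, -99.4]
force: [-0.4, -0.8, -0.5]
opening: 0.0765
gripper_force: 0.0
t 30.42 at [0.4335 0.2792 0.1911] [-179.77    0.37  -99.37] open 0.0765 F [-0.4 -0.8 -0.5]
-> [ 0.5185 -0.1845  0.19  ] shift [ 0.4437 -0.1594 -0.0011] turn [-0.23  0.37  0.03]
scene red [259, 171, 22, 26, 386] [270.04 184.52] [0.587 0.123 0.04 ]
scene red [192, 189, 8, 10, 64] [195.59 193.5 ] [ 0.423 -0.059  0.04 ]
scene yellow [253, 126, 23, 26, 436] [263.89 139.44] [0.445 0.261 0.04 ]
scene green [232, 150, 11, 22, 137] [236.4  162.23] [0.439 0.121 0.04 ]
scene blue [292, 149, 25, 20, 335] [303.82 158.66] [0.608 0.281 0.04 ]
scene blue [176, 227, 23, 24, 452] [187.46 238.14] [ 0.52  -0.188  0.04 ]
top red [218, 191, 21, 20, 272] [228.12 200.53] [0.574 0.133 0.04 ]
top red [288, 231, 7, 6, 37] [291.08 233.46] [ 0.463 -0.087  0.04 ]
top yellow [180, 230, 19, 24, 325] [188.6  241.79] [0.428 0.264 0.04 ]
top green [224, 241, 11, 6, 20] [228.7  244.25] [0.422 0.126 0.04 ]
top blue [167, 185, 26, 22, 385] [179.98 195.66] [0.588 0.301 0.04 ]
top blue [311, 208, 20, 20, 305] [320.2  217.68] [ 0.519 -0.188  0.04 ]
```

All in place; blue is undisturbed at about (0.5185, -0.186).

```bash
python3 -m pendant '[[1,[0.36,-0.13,0],[0,0,0]],[1,[0.36,-0.13,0],[0,0,0]],[1,[0.36,-0.13,0],[0,0,0]],[1,[0.36,-0.13,0],[0,0,0]],[1,[0.36,-0.13,0],[0,0,0]],[1,[0.36,-0.13,0],[0,0,0]],[1,[0.36,-0.13,0],[0,0,0]],[1,[0.36,-0.13,0],[0,0,0]],[1,[0.36,-0.13,0],[0,0,0]],[1,[0.36,-0.13,0],[0,0,0]]]'
python3 -m pendant '[[1,[0.04,-0.015,0],[0,0,0]],[1,[0.084,-0.03,0],[0,0,0]],[1,[0.084,-0.03,0.03],[0,0,0]],[1,[0.084,-0.03,0.07],[0,0,0]],[1,[0.084,-0.03,0.1],[0,0,0]],[1,[0.084,-0.03,0.1],[0,0,0]],[1,[0.084,-0.03,0.1],[0,0,0]],[1,[0.084,-0.03,0.1],[0,0,0]]]'
python3 - <<'E'
from h import *
plan([[.5185,-.1862,.03]],-99.4)
a=viewer.snapshot("scene")
for st,ce in blobs(a,"blue",12,s=60,v=25):
    if ce[0]<220 and 200<ce[1]<270: print(st,ce)
E
```

```text
clock: 31.35
tool_pos: [0.5007, -0.1036, 0.1851]
orientation: [179.8, -0.1, -99.6]
force: [0.2, 0.2, -0.3]
opening: 0.088
gripper_force: 0.0
clock: 32.02
tool_pos: [0.518, -0.1866, 0.0879]
orientation: [-180.0, -0.0, -99.3]
force: [-0.7, 0.2, 0.1]
opening: 0.0875
gripper_force: 0.0
t 32.02 at [ 0.518  -0.1866  0.0879] [-1.7999e+02 -3.0000e-02 -9.9340e+01] open 0.0875 F [-0.7  0.2  0.1]
-> [ 0.5185 -0.1862  0.03  ] shift [-0.0005 -0.0004  0.0579] turn [-0.01 -0.03  0.06]
[176, 233, 23, 18, 90] [184.21 244.68]
```

```bash
python3 -m pendant '[[1,[0,0,0.015],[0,0,0]],[1,[0,0,0.03],[0,0,0]],[1,[0,0,0.045],[0,0,0]],[1,[0,0,0.055],[0,0,0]],[1,[0,0,0.055],[0,0,0]],[1,[0,0,0.055],[0,0,0]]]'
python3 -m pendant '[[-1,[0,0,0],[0,0,0]],[-1,[0,0,0],[0,0,0]],[-1,[0,0,0],[0,0,0]],[-1,[0,0,0],[0,0,0]],[-1,[0,0,0],[0,0,0]],[-1,[0,0,0],[0,0,0]],[-1,[0,0,0],[0,0,0]],[-1,[0,0,0],[0,0,0]]]'
```

```text
clock: 32.57
tool_pos: [0.5179, -0.1865, 0.033]
orientation: [-179.9, -0.0, -99.4]
force: [-0.4, -0.1, 0.1]
opening: 0.0878
gripper_force: 0.0
clock: 33.23
tool_pos: [0.5179, -0.1867, 0.0328]
orientation: [-179.9, -0.0, -99.4]
force: [-0.3, 0.8, 6.2]
opening: 0.0672
gripper_force: 30.0
```

```bash
python3 -m pendant '[[-1,[0,0,-0.01],[0,0,0]],[-1,[0,0,-0.03],[0,0,0]],[-1,[0,0,-0.06],[0,0,0]],[-1,[0,0,-0.1],[0,0,0]],[-1,[0,0,-0.14],[0,0,0]],[-1,[0,0,-0.16],[0,0,0]],[-1,[0,0,-0.16],[0,0,0]],[-1,[0,0,-0.16],[0,0,0]]]'
python3 -m pendant '[[-1,[-0.36,0.006,0],[0,0,0]],[-1,[-0.36,0.006,0],[0,0,0]],[-1,[-0.36,0.006,0],[0,0,0]],[-1,[-0.36,0.006,0],[0,0,0]],[-1,[-0.36,0.006,0],[0,0,0]],[-1,[-0.36,0.006,0],[0,0,0]],[-1,[-0.36,0.006,0],[0,0,0]],[-1,[-0.36,0.006,0],[0,0,0]],[-1,[-0.36,0.006,0],[0,0,0]],[-1,[-0.36,0.006,0],[0,0,0]]]'
python3 - <<'E'
from h import *
plan([[.591,.3083,.19]],-99.4)
for c in((186,157),(155,159)): print(plane("top",c,0).round(3),plane("top",c,.06).round(3))
for c in((343,178),): print(plane("scene",c,.06).round(3))
for c in((208,154),(250,154)): print(plane("top",c,.07).round(3))
E
```

```text
clock: 33.9
tool_pos: [0.5175, -0.1865, 0.1936]
orientation: [-179.8, 0.0, -99.4]
force: [1.3, -0.3, -2.7]
opening: 0.0671
gripper_force: 30.0
clock: 34.73
tool_pos: [0.5698, 0.1738, 0.1897]
orientation: [179.9, -0.1, -99.2]
force: [-0.7, -0.5, -1.1]
opening: 0.0673
gripper_force: 30.0
t 34.73 at [0.5698 0.1738 0.1897] [ 1.7986e+02 -9.0000e-02 -9.9190e+01] open 0.0673 F [-0.7 -0.5 -1.1]
-> [0.591  0.3083 0.19  ] shift [-0.1361  0.0005 -0.0005] turn [ 0.14 -0.09  0.21]
[0.736 0.293 0.   ] [0.722 0.283 0.06 ]
[0.727 0.406 0.   ] [0.712 0.39  0.06 ]
[0.762 0.283 0.06 ]
[0.731 0.205 0.07 ]
[0.734 0.059 0.07 ]
```

```bash
python3 -m pendant '[[-1,[-0.04,0,0],[0,0,0]],[-1,[-0.08,0,0],[0,0,0]],[-1,[-0.12,0,0],[0,0,0]],[-1,[-0.137,0,0],[0,0,0]],[-1,[-0.137,0,0.03],[0,0,0]],[-1,[-0.137,0,0.07],[0,0,0]],[-1,[-0.137,0,0.11],[0,0,0]],[-1,[-0.137,0,0.145],[0,0,0]],[-1,[-0.137,0,0.145],[0,0,0]],[-1,[-0.137,0,0.145],[0,0,0]]]'
python3 -m pendant '[[-1,[0,0,0.006],[0,0,0]],[-1,[0,0,0.01],[0,0,0]],[-1,[0,0,0.01],[0,0,0]],[-1,[0,0,0.01],[0,0,0]]]'
python3 -c "
from h import *
plan([[.591,.3083,.0218]],-99.4)"
```

```text
clock: 35.57
tool_pos: [0.5909, 0.3028, 0.0444]
orientation: [179.8, -0.3, -99.4]
force: [-0.6, -0.3, -0.8]
opening: 0.067
gripper_force: 30.0
clock: 35.9
tool_pos: [0.593, 0.3051, 0.0386]
orientation: [-179.9, 0.1, -99.4]
force: [-1.0, 0.9, -1.4]
opening: 0.0673
gripper_force: 30.0
t 35.9 at [0.593  0.3051 0.0386] [-1.7993e+02  1.0000e-01 -9.9400e+01] open 0.0673 F [-1.   0.9 -1.4]
-> [0.591  0.3083 0.0218] shift [-0.0028  0.0025  0.0168] turn [-0.07  0.1   0.  ]
```

```bash
python3 -m pendant '[[-1,[-0.003,0.002,0.006],[0,0,0]],[-1,[-0.003,0.002,0.01],[0,0,0]],[-1,[-0.003,0.002,0.013],[0,0,0]],[-1,[-0.003,0.002,0.013],[0,0,0]],[-1,[-0.003,0.002,0.013],[0,0,0]]]'
python3 -m pendant '[[-1,[0,0,0.002],[0,0,0]],[-1,[0,0,0.002],[0,0,0]],[-1,[0,0,0.002],[0,0,0]]]'
python3 -m pendant '[[-1,[0,0,0.001],[0,0,0]],[-1,[0,0,0.001],[0,0,0]],[-1,[0,0,0.001],[0,0,0]]]'
```

```text
clock: 36.32
tool_pos: [0.5908, 0.3078, 0.0237]
orientation: [180.0, -0.0, -99.4]
force: [0.5, -0.4, -1.3]
opening: 0.0672
gripper_force: 30.0
clock: 36.57
tool_pos: [0.591, 0.3079, 0.022]
orientation: [180.0, -0.0, -99.4]
force: [0.3, 0.2, -1.3]
opening: 0.0675
gripper_force: 30.0
clock: 36.82
tool_pos: [0.5911, 0.308, 0.0212]
orientation: [-180.0, 0.0, -99.4]
force: [0.9, 0.6, -1.2]
opening: 0.0674
gripper_force: 30.0
```

```bash
python3 -m pendant '[[-1,[0,0,0.001],[0,0,0]],[-1,[0,0,0.001],[0,0,0]],[-1,[0,0,0.001],[0,0,0]]]'
```

```text
clock: 37.07
tool_pos: [0.5911, 0.308, 0.021]
orientation: [-180.0, 0.0, -99.4]
force: [-1.4, -1.0, 4.4]
opening: 0.0672
gripper_force: 30.0
```

```bash
python3 -m pendant '[[0.6,[0,0,0],[0,0,0]],[1,[0,0,0],[0,0,0]],[1,[0,0,0],[0,0,0]],[1,[0,0,0],[0,0,0]],[1,[0,0,-0.02],[0,0,0]],[1,[0,0,-0.05],[0,0,0]],[1,[0,0,-0.09],[0,0,0]],[1,[0,0,-0.13],[0,0,0]],[1,[0,0,-0.17],[0,0,0]],[1,[0,0,-0.18],[0,0,0]]]'
python3 - <<'E'
from h import *
c0=np.array([.5187,-.1862])
k=plane("top",(357.2,184),.150)[:2]; p=carrier(0,-.095,c0=c0)[:2]; v=k-p
print("knob",k,"len",np.hypot(*v),"theta",np.degrees(np.arctan2(v[1],v[0])*-1)+90-9.4)
d=.026
def q(t,z): return carrier(.12*np.sin(t)+d*np.cos(t),.12*np.cos(t)-d*np.sin(t)-.095,z,c0=c0)
plan([[.6,.05,.2],carrier(.115,-.15,.2,c0=c0),carrier(.115,-.15,.132,c0=c0)],-99.4)
a=viewer.snapshot("scene");b=viewer.snapshot("top")
cv2.imwrite("pics/s12.png",cv2.resize(a[90:290,120:360],None,fx=3,fy=3,interpolation=cv2.INTER_CUBIC)[:,:,::-1])
E
```

```text
clock: 37.9
tool_pos: [0.5937, 0.3095, 0.2079]
orientation: [-179.6, 0.4, -99.3]
force: [1.0, 0.3, 1.6]
opening: 0.0876
gripper_force: 0.0
knob [ 0.62055914 -0.2890847 ] len 0.11773201902982056 theta 85.06250982014265
t 37.9 at [0.5937 0.3095 0.2079] [-179.56    0.38  -99.34] open 0.0876 F [1.  0.3 1.6]
-> [0.6  0.05 0.2 ] shift [ 0.2551 -0.0482  0.0066] turn [-0.44  0.38  0.06]
-> [ 0.6077 -0.353   0.2   ] shift [ 0.6514 -0.1212  0.0045] turn [-0.44  0.38  0.06]
-> [ 0.6077 -0.353   0.132 ] shift [ 0.6519 -0.1206  0.0725] turn [-0.44  0.38  0.06]
```

View pics/s12.png

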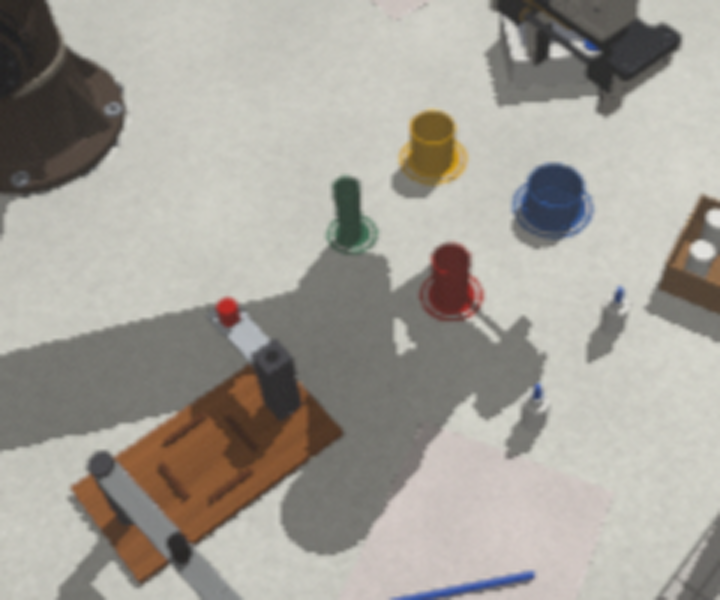

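All four cups stand upright on their own mats, the pin hangs in the notch, and the bar is at about 85°. I'll go to the far side of the knob with the fingers shut.

```bash
python3 -m pendant '[[-1,[0.39,-0.073,0],[0,0,0]],[-1,[0.39,-0.073,0],[0,0,0]],[-1,[0.39,-0.073,0],[0,0,0]],[-1,[0.39,-0.073,0],[0,0,0]],[-1,[0.39,-0.073,0],[0,0,0]],[-1,[0.39,-0.073,0],[0,0,0]],[-1,[0.39,-0.073,0],[0,0,0]],[-1,[0.39,-0.073,0],[0,0,0]],[-1,[0.39,-0.073,0],[0,0,0]],[-1,[0.39,-0.073,0],[0,0,0]]]'
python3 -m pendant '[[-1,[0.262,-0.048,0],[0,0,0]],[-1,[0.262,-0.048,0],[0,0,0]],[-1,[0.262,-0.048,0],[0,0,0]],[-1,[0.262,-0.048,0],[0,0,0]],[-1,[0.262,-0.048,0],[0,0,0]],[-1,[0.262,-0.048,0],[0,0,0]],[-1,[0.262,-0.048,0],[0,0,0]],[-1,[0.262,-0.048,0],[0,0,0]],[-1,[0.262,-0.048,0],[0,0,0]]]'
python3 - <<'E'
from h import *
c0=np.array([.5187,-.1862])
plan([carrier(.115,-.15,.132,c0=c0)],-99.4)
E
```

```text
clock: 38.83
tool_pos: [0.5983, -0.0924, 0.1988]
orientation: [179.9, -0.0, -99.5]
force: [0.5, 0.9, -0.5]
opening: 0.0265
gripper_force: 0.0
clock: 39.58
tool_pos: [0.6031, -0.3559, 0.1981]
orientation: [179.9, 0.0, -99.5]
force: [-0.5, 0.7, -0.1]
opening: 0.0008
gripper_force: 0.0
t 39.58 at [ 0.6031 -0.3559  0.1981] [ 1.7986e+02  4.0000e-02 -9.9540e+01] open 0.0008 F [-0.5  0.7 -0.1]
-> [ 0.6077 -0.353   0.132 ] shift [-0.0037 -0.0042  0.0661] turn [ 0.14  0.04 -0.14]
```

```bash
python3 -m pendant '[[-1,[-0.002,-0.004,0.03],[0,0,0]],[-1,[-0.002,-0.004,0.065],[0,0,0]],[-1,[-0.002,-0.004,0.065],[0,0,0]],[-1,[-0.002,-0.004,0.065],[0,0,0]]]'
python3 - <<'E'
from h import *
c0=np.array([.5187,-.1862]); d=.0195
def q(t): return carrier(.12*np.sin(t)+d*np.cos(t),.12*np.cos(t)-d*np.sin(t)-.095,.133,c0=c0)
plan([q(np.radians(k)) for k in [85,78,71,64,57,50,43,36,29,22,15,8,2,0]],-99.4)
E
```

```text
clock: 39.92
tool_pos: [0.6071, -0.3521, 0.1333]
orientation: [179.7, 0.0, -99.3]
force: [0.0, -0.2, 1.2]
opening: 0.0
gripper_force: 0.0
t 39.92 at [ 0.6071 -0.3521  0.1333] [ 1.7972e+02  3.0000e-02 -9.9310e+01] open 0.0 F [ 0.  -0.2  1.2]
-> [ 0.6213 -0.3086  0.133 ] shift [-0.0453 -0.007   0.0003] turn [0.28 0.03 0.09]
-> [ 0.6239 -0.294   0.133 ] shift [-0.0601 -0.0073  0.0003] turn [0.28 0.03 0.09]
-> [ 0.6248 -0.2791  0.133 ] shift [-0.0749 -0.0057  0.0003] turn [0.28 0.03 0.09]
-> [ 0.6238 -0.2643  0.133 ] shift [-0.0893 -0.0023  0.0003] turn [0.28 0.03 0.09]
-> [ 0.621  -0.2498  0.133 ] shift [-0.1033  0.0029  0.0003] turn [0.28 0.03 0.09]
-> [ 0.6164 -0.2356  0.133 ] shift [-0.1165  0.0096  0.0004] turn [0.28 0.03 0.09]
-> [ 0.6102 -0.2222  0.133 ] shift [-0.1287  0.018   0.0004] turn [0.28 0.03 0.09]
-> [ 0.6023 -0.2096  0.133 ] shift [-0.1399  0.0277  0.0005] turn [0.28 0.03 0.09]
-> [ 0.593 -0.198  0.133] shift [-0.1498  0.0388  0.0005] turn [0.28 0.03 0.09]
-> [ 0.5823 -0.1877  0.133 ] shift [-0.1583  0.051   0.0006] turn [0.28 0.03 0.09]
-> [ 0.5705 -0.1787  0.133 ] shift [-0.1652  0.0641  0.0007] turn [0.28 0.03 0.09]
-> [ 0.5577 -0.1712  0.133 ] shift [-0.1705  0.078   0.0007] turn [0.28 0.03 0.09]
-> [ 0.546  -0.1661  0.133 ] shift [-0.1736  0.0903  0.0008] turn [0.28 0.03 0.09]
-> [ 0.542  -0.1647  0.133 ] shift [-0.1744  0.0945  0.0008] turn [0.28 0.03 0.09]
```

```bash
python3 -m pendant '[[-1,[-0.02,-0.004,0],[0,0,-2]],[-1,[-0.045,-0.007,0],[0,0,-5]],[-1,[-0.06,-0.007,0],[0,0,-12]],[-1,[-0.075,-0.006,0],[0,0,-19]],[-1,[-0.089,-0.002,0],[0,0,-26]],[-1,[-0.103,0.003,0],[0,0,-33]],[-1,[-0.116,0.01,0],[0,0,-40]],[-1,[-0.129,0.018,0],[0,0,-47]],[-1,[-0.14,0.028,0],[0,0,-54]],[-1,[-0.15,0.039,0],[0,0,-61]]]'
python3 - <<'E'
from h import *
c0=np.array([.5187,-.1862]); d=.0195
def q(t): return carrier(.12*np.sin(t)+d*np.cos(t),.12*np.cos(t)-d*np.sin(t)-.095,.133,c0=c0)
plan([q(np.radians(k)) for k in [29,22,15,8,2,0,-2]],-9.4)
E
```

```text
clock: 40.75
tool_pos: [0.5961, -0.1983, 0.1382]
orientation: [-179.9, -0.3, -37.9]
force: [1.8, -0.5, 0.2]
opening: 0.0004
gripper_force: 0.8
t 40.75 at [ 0.5961 -0.1983  0.1382] [-179.88   -0.26  -37.94] open 0.0004 F [ 1.8 -0.5  0.2]
-> [ 0.593 -0.198  0.133] shift [-0.0027  0.0017  0.0052] turn [ -0.05  -0.29 -28.54]
-> [ 0.5823 -0.1877  0.133 ] shift [-0.0175  0.0001  0.0052] turn [ -0.05  -0.29 -28.54]
-> [ 0.5705 -0.1787  0.133 ] shift [-0.0323  0.0003  0.0051] turn [ -0.05  -0.29 -28.54]
-> [ 0.5577 -0.1712  0.133 ] shift [-0.047   0.0023  0.005 ] turn [ -0.05  -0.29 -28.54]
-> [ 0.546  -0.1661  0.133 ] shift [-0.0593  0.0054  0.005 ] turn [ -0.05  -0.29 -28.54]
-> [ 0.542  -0.1647  0.133 ] shift [-0.0634  0.0068  0.0049] turn [ -0.05  -0.29 -28.54]
-> [ 0.538  -0.1634  0.133 ] shift [-0.0674  0.0082  0.0049] turn [ -0.05  -0.29 -28.54]
```

```bash
python3 -m pendant '[[-1,[-0.0175,0,0.003],[0,0,-7]],[-1,[-0.032,0,0.003],[0,0,-14]],[-1,[-0.047,0.002,0.003],[0,0,-21]],[-1,[-0.056,0.005,0.003],[0,0,-26]],[-1,[-0.056,0.005,0.003],[0,0,-28]],[-1,[-0.056,0.005,0.003],[0,0,-28.5]],[-1,[-0.056,0.005,0.003],[0,0,-28.5]]]'
python3 -m pendant '[[-1,[-0.003,0,0],[0,0,0]],[-1,[-0.003,0,0],[0,0,0]],[-1,[-0.003,0,0],[0,0,0]]]'
python3 -m pendant '[[-1,[-0.003,0,0],[0,0,0]],[-1,[-0.003,0,0],[0,0,0]],[-1,[-0.003,0,0],[0,0,0]]]'
python3 - <<'E'
from h import *
c0=np.array([.5187,-.1862])
plan([carrier(.0195,.025,.133,c0=c0)],-9.4)
E
```

```text
clock: 41.33
tool_pos: [0.5485, -0.1681, 0.1344]
orientation: [-180.0, -0.2, -9.9]
force: [0.2, -0.8, 0.4]
opening: 0.0003
gripper_force: 0.0
clock: 41.58
tool_pos: [0.5448, -0.168, 0.1325]
orientation: [-180.0, -0.1, -9.9]
force: [1.2, 0.6, 0.8]
opening: 0.0002
gripper_force: 0.5
clock: 41.83
tool_pos: [0.5418, -0.1675, 0.1322]
orientation: [-180.0, -0.0, -9.9]
force: [2.6, 0.3, 0.9]
opening: 0.0007
gripper_force: 1.2
t 41.83 at [ 0.5418 -0.1675  0.1322] [-1.7999e+02 -5.0000e-02 -9.9000e+00] open 0.0007 F [2.6 0.3 0.9]
-> [ 0.542  -0.1647  0.133 ] shift [-0.0002 -0.0028 -0.0008] turn [-0.01 -0.05 -0.5 ]
```

Near the stop. I'll go on in small pushes until the force rises.

```bash
python3 -m pendant '[[-1,[-0.002,0,0],[0,0,0]],[-1,[-0.002,0,0],[0,0,0]],[-1,[-0.002,0,0],[0,0,0]]]'
python3 -m pendant '[[-1,[-0.002,0,0],[0,0,0]],[-1,[-0.002,0,0],[0,0,0]],[-1,[-0.002,0,0],[0,0,0]]]'
```

```text
clock: 42.08
tool_pos: [0.5414, -0.1673, 0.1325]
orientation: [-180.0, -0.2, -9.9]
force: [7.5, -0.6, -1.5]
opening: 0.0006
gripper_force: 3.7
clock: 42.33
tool_pos: [0.5411, -0.167, 0.1328]
orientation: [-180.0, -0.4, -9.9]
force: [12.5, -1.4, -5.7]
opening: 0.0001
gripper_force: 5.9
```

At the stop: the force rises with no motion. Back off, lift clear, and check.

```bash
python3 -m pendant '[[-1,[0.01,0,0],[0,0,0]],[-1,[0.03,0,0],[0,0,0]],[-1,[0.03,0,-0.04],[0,0,0]],[-1,[0.03,0,-0.08],[0,0,0]],[-1,[0.03,0,-0.12],[0,0,0]],[-1,[0.07,0.03,-0.13],[0,0,0]],[-1,[0.1,0.06,-0.13],[0,0,0]],[-1,[0.12,0.08,-0.13],[0,0,0]],[-1,[0.12,0.08,-0.13],[0,0,0]]]'
python3 - <<'E'
from h import *
a=viewer.snapshot("scene");b=viewer.snapshot("top")
cv2.imwrite("pics/s13.png",np.hstack([cv2.resize(a[90:290,130:340],None,fx=2.6,fy=2.6,interpolation=cv2.INTER_CUBIC)])[:,:,::-1])
c=b[170:260,150:370]; cv2.imwrite("pics/t13.png",cv2.resize(c,None,fx=3.6,fy=3.6,interpolation=cv2.INTER_CUBIC)[:,:,::-1])
E
```

```text
clock: 43.08
tool_pos: [0.6433, -0.2707, 0.2592]
orientation: [179.9, 0.3, -10.1]
force: [-0.7, 0.9, -1.0]
opening: 0.0008
gripper_force: 0.0
```

View pics/s13.png

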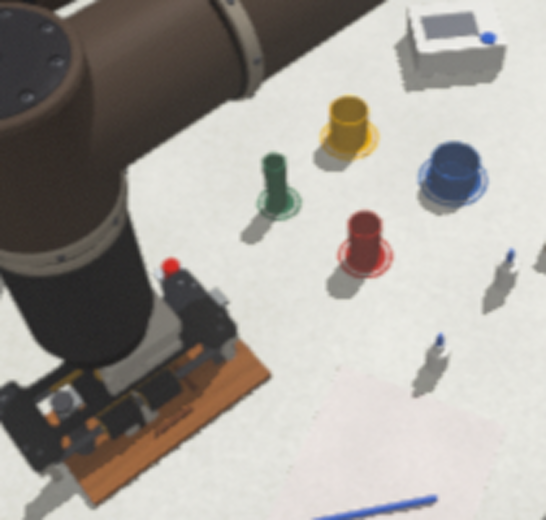

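View pics/t13.png

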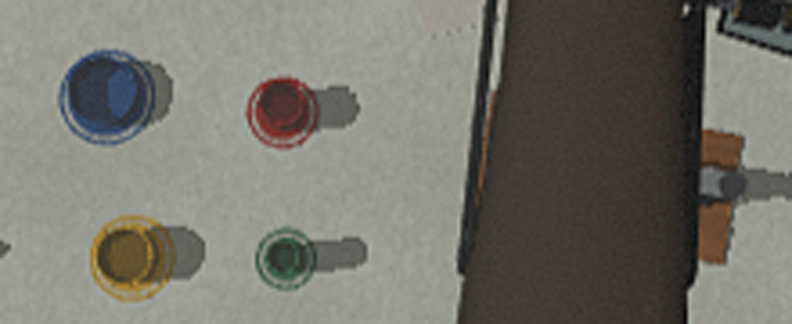

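All four cups are upright on their mats. The arm hides the bar, so I'll move it aside and check the bar, pin and cups numerically.

```bash
python3 -m pendant '[[-1,[0,0.3,0],[0,0,0]],[-1,[0,0.3,0],[0,0,0]],[-1,[0,0.3,0],[0,0,0]],[-1,[0,0.3,0],[0,0,0]],[-1,[0,0.3,0],[0,0,0]],[-1,[0,0.3,0],[0,0,0]],[-1,[0,0.3,0],[0,0,0]],[-1,[0,0.3,0],[0,0,0]],[-1,[0,0.3,0],[0,0,0]],[-1,[0,0.3,0],[0,0,0]]]'
python3 - <<'E'
from h import *
H["green"]=[(50,95)]
a=viewer.snapshot("scene");b=viewer.snapshot("top")
M=dict(green=(.4332,.1268,.09,.0135),red=(.5785,.134,.075,.0195),yellow=(.432,.277,.06,.0255),blue=(.591,.3083,.045,.0315))
for n,im in(("scene",a),("top",b)):
    for c in H:
        for st,ce in blobs(im,c,12,s=60,v=25):
            P=plane(n,ce,.03)
            if .38<P[0]<.65 and -.35<P[1]<.35:print(n,c,st,ce)
    # dark cup interior/rim centre on the top view: darker part of the colour mask
    if n=="top":
        hsv=cv2.cvtColor(im,cv2.COLOR_RGB2HSV)
        for c,(x,y,z,r) in M.items():
            m=mask(im,c,s=60,v=15); vals=hsv[...,2]; u,v=proj(n,[x,y,z]); yy,xx=np.mgrid[:384,:512]
            w=(m>0)&(np.hypot(xx-u,yy-v)<14); t=np.median(vals[w]); w&=vals<cv2.threshold(vals[w].reshape(-1,1),0,255,cv2.THRESH_OTSU)[0]
            print(c,"rim~",plane(n,(xx[w].mean(),yy[w].mean()),z*.7).round(3),"mat",(x,y),w.sum())
    c0=np.array([.5187,-.1862]);k=carrier(0,.025,.138,c0=c0);u,v=proj(n,k).round().astype(int)
    g=cv2.cvtColor(im,cv2.COLOR_RGB2GRAY)[v-9:v+10,u-9:u+10]; w=g<np.percentile(g,2)+15
    yy,xx=np.nonzero(w); print(n,"knob expected",proj(n,k).round(1),"dark centroid",xx.mean()+u-9,yy.mean()+v-9,len(xx))
E
```

```text
clock: 44.02
tool_pos: [0.5894, -0.5616, 0.2612]
orientation: [-179.9, 0.1, -10.0]
force: [0.4, 0.4, 0.6]
opening: 0.0005
gripper_force: 0.0
scene red [260, 171, 21, 26, 385] [270.07 184.5 ]
scene red [192, 189, 8, 10, 60] [195.57 193.37]
scene yellow [253, 126, 23, 26, 437] [263.87 139.43]
scene green [232, 153, 7, 5, 22] [234.95 154.68]
scene green [232, 164, 11, 8, 37] [237.97 168.19]
scene blue [293, 145, 24, 24, 401] [304.27 156.24]
scene knob expected [189.  216.4] dark centroid 189.02941176470588 217.55882352941177 34
top red [218, 191, 21, 20, 265] [228.11 200.56]
top red [288, 231, 7, 6, 36] [291.31 233.36]
top yellow [175, 230, 24, 24, 430] [186.14 241.27]
top green [224, 236, 11, 12, 44] [229.   241.98]
top blue [167, 184, 24, 24, 339] [179.05 195.98]
top blue [167, 198, 8, 11, 14] [169.43 203.71]
green rim~ [0.433 0.122 0.063] mat (0.4332, 0.1268) 21
red rim~ [0.576 0.126 0.052] mat (0.5785, 0.134) 143
yellow rim~ [0.432 0.27  0.042] mat (0.432, 0.277) 260
blue rim~ [0.588 0.305 0.032] mat (0.591, 0.3083) 187
top knob expected [317.3 213.8] dark centroid 315.5869565217391 213.17391304347825 46
```

The knob is within about 1 px of its shut position (under 0.02 rad), the pin head hasn't moved, and every cup is within about 8 mm of its mat's centre.

```bash
python3 -c "
from plant import workorder
print(workorder.close_job())"
```

```text
the job is handed in; nothing more can be done
None
```

The job is handed in: by the last camera check the pin hangs in the notch, all four cups stand upright on their own mats, and the bar is back at its stop; the phone, monitor and dropper bottles were not touched.

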